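# Empty the tilting finishing bowl, take off the catch pot and load the next batch

### The job

The finishing machine has stopped: swing its lever right over so that the finished bright brass key fobs in the bowl tip into the handled catch pot on its stand, then swing the bowl right back upright. Lift the pot with all the fobs in it off the stand by its arched handle and set it down upright on the round cork mat, and load all the dark rough-cast fobs, which lie on the leather pad, into the upright empty bowl for the next batch. Leave the spirit lamp and the dark jar alone.

Things in the scene. Friction and masses are not known exactly. Their poses are not given: they have to be found in the camera images.
- bowl (a joint): tilt of the finishing machine's steel bowl, rad: 0 upright on its stop, 2.4 tipped right over against its other stop. The hinge is level, along the machine's x, through point pivot; bowl and lever are one rigid part. The hinge is stiff (about 0.5 N m), so the bowl stays where it is left; the lever needs about 5 to 10 N. The fobs slide out between 1.6 and 2.4.
- lever_grip (a point): middle of the lever's black round cross-grip, a level bar 16 mm thick, 62 mm long, along this point's x, on the robot's side, free all round. It swings with the bowl 120 mm from the pivot line: at joint 0 it leans 1.2 rad from vertical toward the bowl (machine -y), at 1.2 it is straight above the pivot (z 0.255), at 2.4 it leans 1.2 rad toward the pot (+y). It must turn between the fingers.
- pivot (a point): point on the hinge line of the bowl, below the lever's grip (same x in the machine's frame), 135 mm above the table; fixed. x runs along the hinge line away from the robot, y points level from the bowl to the pot, z up (the machine's axes).
- bowl_floor (a point): middle of the bowl's inner floor; z is the bowl's own axis (up when upright). The bowl is round and open: inner radius 52 mm at the floor and 68 mm at the rim, rim 64 mm above this point. Upright its floor is 101 mm and its rim 165 mm above the table, and its centre lies 152 mm along x and -72 mm along y from point pivot.
- stand_top (a point): middle of the top of the pot's stand on the machine, 30 mm above the table, with four lugs round the pot's foot that stand 8 mm above it (about 5 mm of play); it lies 152 mm along x and +90 mm along y from point pivot. Fixed; axes as the machine's.
- pot_grip (a point): middle of the wooden grip of the copper catch pot's fixed arched handle: a round bar 18 mm thick and 84 mm long, level along this point's x, 120 mm above the pot's underside and 50 mm above its rim, right over the pot's centre. Pot: round, open, outer radius 58 mm at the foot and 72 mm at the rim, 70 mm high, 0.28 kg empty; about 0.55 kg with three fobs.
- pot_floor (a point): middle of the pot's inner floor, 4 mm above its underside; z is the pot's axis. Inner radius 55 mm at the floor and 69 mm at the rim.
- mat_top (a point): middle of the top of the round cork mat, 180 mm across, 7 mm thick, fixed to the table.
- pad_top (a point): middle of the top of the oblong brown leather pad, 240 (x) x 170 mm (y), 4 mm thick, fixed to the table, on which the rough fobs lie.
- done0_mid (a point): finished fob, bright brass, in the bowl at the start; oblong flat key fob with round ends, 66 long x 24 wide x 11 mm thick, 85 g (mass varies a little), a small hole near one end. The point is its centre, half-way up; x runs along its length, z is square to its flat faces. May be absent.
- done1_mid (a point): finished fob, bright brass, in the bowl at the start; oblong flat key fob with round ends, 66 long x 24 wide x 11 mm thick, 85 g (mass varies a little), a small hole near one end. The point is its centre, half-way up; x runs along its length, z is square to its flat faces. May be absent.
- done2_mid (a point): finished fob, bright brass, in the bowl at the start; oblong flat key fob with round ends, 66 long x 24 wide x 11 mm thick, 85 g (mass varies a little), a small hole near one end. The point is its centre, half-way up; x runs along its length, z is square to its flat faces. May be absent.
- rough0_mid (a point): rough-cast fob, dark brown, lying flat on the leather pad; oblong flat key fob with round ends, 66 long x 24 wide x 11 mm thick, 85 g (mass varies a little), a small hole near one end. The point is its centre, half-way up; x runs along its length, z is square to its flat faces. May be absent.
- rough1_mid (a point): rough-cast fob, dark brown, lying flat on the leather pad; oblong flat key fob with round ends, 66 long x 24 wide x 11 mm thick, 85 g (mass varies a little), a small hole near one end. The point is its centre, half-way up; x runs along its length, z is square to its flat faces. May be absent.
- rough2_mid (a point): rough-cast fob, dark brown, lying flat on the leather pad; oblong flat key fob with round ends, 66 long x 24 wide x 11 mm thick, 85 g (mass varies a little), a small hole near one end. The point is its centre, half-way up; x runs along its length, z is square to its flat faces. May be absent.
- rough3_mid (a point): rough-cast fob, dark brown, lying flat on the leather pad; oblong flat key fob with round ends, 66 long x 24 wide x 11 mm thick, 85 g (mass varies a little), a small hole near one end. The point is its centre, half-way up; x runs along its length, z is square to its flat faces. May be absent.
- lamp: spirit lamp, lilac glass with a cork-coloured top, 68 mm across, 79 mm high; leave alone. Origin under its centre.
- jar: dark jar, 60 mm across, 70 mm high; leave alone. Origin under its centre.

How it is judged (in metres and radians):
On the way, in this order (a step that is already met when the one before it is completed fails the run):
1. the bowl is swung right over and has no finished fob left in it (value of joint bowl above 1.6 rad and distance between each of done0_mid, done1_mid, done2_mid and bowl_floor above 0.085 m), for 0.2 s.
2. the bowl is back upright (value of joint bowl below 0.12 rad), for 0.2 s.
3. the pot, with every finished fob in it, is lifted clear of its stand (z of pot_floor in the frame of stand_top above 0.022 m and angle between pot_floor's own z axis and vertical below 0.35 rad and horizontal distance between each of done0_mid, done1_mid, done2_mid and pot_floor below 0.062 m and z of done0_mid in the frame of pot_floor between 0 and 0.06 m and z of done1_mid in the frame of pot_floor between 0 and 0.06 m and z of done2_mid in the frame of pot_floor between 0 and 0.06 m), for 0.2 s.
4. the pot, with every finished fob in it, stands on the cork mat (horizontal distance between pot_floor and mat_top below 0.035 m and angle between pot_floor's own z axis and vertical below 0.1 rad and z of pot_floor in the frame of mat_top below 0.01 m and horizontal distance between each of done0_mid, done1_mid, done2_mid and pot_floor below 0.062 m and z of done0_mid in the frame of pot_floor between 0 and 0.06 m and z of done1_mid in the frame of pot_floor between 0 and 0.06 m and z of done2_mid in the frame of pot_floor between 0 and 0.06 m), for 0.3 s.
At the end, for the whole second after the job is handed in: The pot stands upright on the cork mat, its centre within 35 mm of the mat's, with every finished fob lying inside it; the bowl is upright (joint under 0.12 rad) with every rough fob lying inside it (all of step 4 and horizontal distance between each of rough0_mid, rough1_mid, rough2_mid, rough3_mid and bowl_floor below 0.062 m and z of rough0_mid in the frame of bowl_floor between 0 and 0.062 m and z of rough1_mid in the frame of bowl_floor between 0 and 0.062 m and z of rough2_mid in the frame of bowl_floor between 0 and 0.062 m and z of rough3_mid in the frame of bowl_floor between 0 and 0.062 m and value of joint bowl below 0.12 rad); the robot touches nothing.
It fails at once if the spirit lamp is disturbed (moved 30 mm) (distance of lamp from where it was at the start of the episode above 0.03 m).
It fails at once if the dark jar is disturbed (moved 30 mm) (distance of jar from where it was at the start of the episode above 0.03 m).
Of done0, done1, done2 only 1 to 3 are there at a start; the rules pass over those that are not, and their reading is None.
Of rough0, rough1, rough2, rough3 only 3 to 4 are there at a start; the rules pass over those that are not, and their reading is None.
At some moment in a run one of rough0, rough1, rough2, rough3 may be knocked a few centimetres aside while the robot is not near it.
Once in a run the grip may slacken for a moment while it holds something.
It also fails if it takes over 200 s, if anything falls off the work surface, if the arm or the gripper's body presses on something with over 40 N, if the wrist force passes 120 N, or if a joint passes its speed limit or range.

### The arm

A 6-joint arm with a two-finger parallel gripper is mounted at the origin on a cart in front of the work surface, level with it; the furniture and walls round the work are solid. World frame = base frame: x ahead of the robot, y to its left, z up, the work surface at z = 0. Lengths are in mm, angles in rad, forces in N, time in s.
With the tool pointing down it reaches from about 400 to 925 mm from the base axis. Payload 12.5 kg.
Tool frame: the origin (TCP) lies at the very end of the fingers, on their centre line; the grasp point (between the pads) lies 19 mm behind it; x points along the fingers, y is the direction in which the jaws open and shut, and the axes are right-handed (so a half turn about x gives the same grasp; the last joint's range is limited). The gripper opens to 95 mm and grips with 3 to 60 N. Pads are 20 mm wide; open, the fingers measure 119 mm over their backs; the gripper's body (75 mm by 180 mm) begins 59 mm behind the grasp point.
Start: joints at [1.215, 0.491, 1.559, -0, 1.092, -0.106], TCP at [154.489, 605.626, 187.261] pointing down, gripper open.
Joint ranges: [-3.1, 3.1], [-0.84, 2.19], [0.05, 2.79], [-1.13, 4.28], [0.06, 2.93], [-2.69, 2.69]. Speed limits (rad/s): [2.22, 2.22, 2.79, 3.14, 3.14, 3.14].

### API

Orientations are given as [roll, pitch, yaw] about the fixed x, y, z axes, in that order (R = Rz(yaw) Ry(pitch) Rx(roll)).
In Python, from cell import env, optics, job gives the robot as it stands.
- The arm moves only by the shell command python3 -m handwheel 'ROWS' [OPENING]. ROWS is JSON, a list of rows, each an object with "travel": the shift along the world's x, y, z in mm, a list of three; "roll": the turn about the world's z in degrees. In form: [{"travel": [dx, dy, dz], "roll": roll}, ...]. A call has 1 to 8 rows; each row is the pose to reach, as a shift and turn from the pose commanded when the call began; what a row does not reach only later rows make up. A row lasts 1/10 s, in which the tool goes at most 50 mm and 8.59 degrees, less where a joint would pass 70% of its speed; a pose out of reach is approached as far as the arm can. A call with a gripper value outside its range is refused whole. OPENING is the closure, from -1 (fully open) to 1 (shut), set as the call begins (- or left out, the last holds). The fingers move at their own pace and stop on an object; the grip force is fixed at half the most. Time passes only in rows, so rows that repeat a pose let the fingers close. It gives the time, the measured TCP pose, the force and the opening at its end, in the units of the state.
- env.state(): the state, without advancing time (a new reading comes with each control period).
- optics.read_camera(name): name is "scene" or "top" or "wrist"; returns the picture (400x640x3 uint8, red, green, blue); there is no depth.
- optics.camera_params(name): a dict with "fx", "fy", "cx", "cy" (pixels), "world_from_camera" (4x4, takes a point from camera to world coordinates). Camera axes: x right, y up, looking along -z (the intrinsics and any distortion apply to the point x, -y, -z); pixel columns grow to the right and rows downward; lengths in mm; the calibration is good to about 2 mm. A picture is of the moment at which its call begins: read the wrist's pose just before it. camera_params takes no time and is no camera call; for the wrist camera it gives the pose at the moment of the call.
- job.job_done(): hands the job in, once; it reports no verdict.
The state is a dict: "t": time; "joints": joint angles; "qvel": joint speeds; "tau": joint torques, N m; "eef_pos": TCP position; "tcp_rot": TCP orientation; "ft_force": force on the tool from outside, world axes, zero at the start; "moment": the same for the moment, N m; "opening": opening from 0.0 (shut) to 1.0 (fully open).
Only numpy, scipy, OpenCV 4.12 (cv2) and the standard library are available. Lean on these libraries where they do the work, as an engineer would, in place of code of your own. Each camera call takes 0.05 s, during which the arm holds its last target.

## Working session

There is one attempt and no reset: what is moved stays moved. The work goes in short steps, Python scripts to look and compute and a shell command to move; the robot and the scene stay as the last step left them, time stands still between calls to the robot, and variables do not carry over. Pictures are saved under pics/ and viewed, and the job is handed in when it is done.

```bash
ls; mkdir -p pics; cat > h.py <<'E'
import numpy as np, cv2
from cell import env, optics, job
def snap(name, fn):
    p=optics.camera_params(name); im=optics.read_camera(name)
    cv2.imwrite('pics/'+fn, cv2.cvtColor(np.asarray(im),cv2.COLOR_RGB2BGR))
    np.save('pics/'+fn+'.npy', np.array([p['fx'],p['fy'],p['cx'],p['cy']]+list(np.array(p['world_from_camera']).ravel())))
    return im,p
def load(fn):
    a=np.load('pics/'+fn+'.npy'); return dict(fx=a[0],fy=a[1],cx=a[2],cy=a[3],world_from_camera=a[4:].reshape(4,4))
def ray(p,u,v):
    T=np.array(p['world_from_camera']); d=np.array([(u-p['cx'])/p['fx'],-(v-p['cy'])/p['fy'],-1.0])
    return T[:3,3],T[:3,:3]@d
def onz(p,u,v,z):
    o,d=ray(p,u,v); return o+d*(z-o[2])/d[2]
def proj(p,X):
    T=np.array(p['world_from_camera']); c=T[:3,:3].T@(np.array(X)-T[:3,3])
    return p['cx']+p['fx']*c[0]/-c[2], p['cy']-p['fy']*c[1]/-c[2]
def tri(*pr):
    A=np.zeros((3,3));b=np.zeros(3)
    for p,u,v in pr:
        o,d=ray(p,u,v); d=d/np.linalg.norm(d); M=np.eye(3)-np.outer(d,d); A+=M;b+=M@o
    X=np.linalg.solve(A,b); return X,[np.round(np.array(proj(p,X))-[u,v],1) for p,u,v in pr]
E
python3 - <<'E'
from h import *
for n in ['scene','top','wrist']:
    im,p=snap(n,n+'0.png'); print(n,{k:np.round(v,3).tolist() if not isinstance(v,str) else v for k,v in p.items()})
print(env.state())
E
```

```text
pics
scene {'fx': 429.079, 'fy': 429.079, 'cx': 327.415, 'cy': 196.916, 'world_from_camera': [[-1.0, -0.015, -0.012, 500.389], [-0.002, -0.553, 0.833, 1227.764], [-0.019, 0.833, 0.553, 958.921], [0.0, 0.0, 0.0, 1.0]]}
top {'fx': 369.675, 'fy': 369.675, 'cx': 309.816, 'cy': 201.915, 'world_from_camera': [[-0.01, 0.996, -0.092, 444.684], [-1.0, -0.011, -0.01, -19.44], [-0.011, 0.091, 0.996, 1142.291], [0.0, 0.0, 0.0, 1.0]]}
wrist {'fx': 359.464, 'fy': 359.464, 'cx': 325.595, 'cy': 207.463, 'world_from_camera': [[0.246, -0.932, -0.267, 78.896], [0.969, 0.237, 0.068, 625.109], [-0.0, -0.275, 0.961, 384.293], [0.0, 0.0, 0.0, 1.0]]}
{'t': 0.15, 'joints': array([ 1.21540402e+00,  4.91443029e-01,  1.55932134e+00,  8.90676819e-06,
        1.09168506e+00, -1.05588278e-01]), 'qvel': array([-0.00045065, -0.0023163 ,  0.00025978, -0.00183347, -0.00210739,
        0.00112459]), 'tau': array([ 2.07746234e-03, -6.12895560e+01, -2.58280313e+01,  6.93149585e-02,
        4.72796580e-02, -5.40929170e-05]), 'eef_pos': array([154.40689169, 605.41866532, 186.77827173]), 'tcp_rot': array([-1.68560538,  1.56993951, -1.93541352]), 'ft_force': array([-0.35144098, -0.75023741,  0.46337989]), 'moment': array([-1.93880835e-02,  3.83582324e-05,  7.71739540e-03]), 'opening': 0.9992501048956085}
```

View pics/scene0.png

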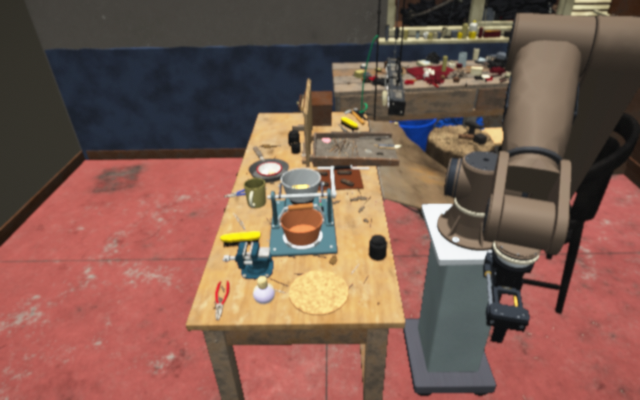

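View pics/top0.png

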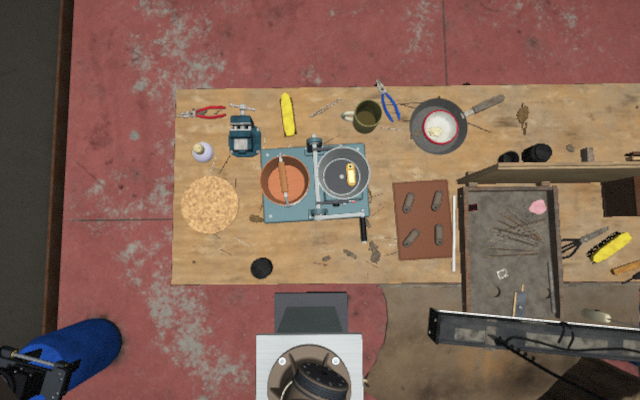

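View pics/wrist0.png

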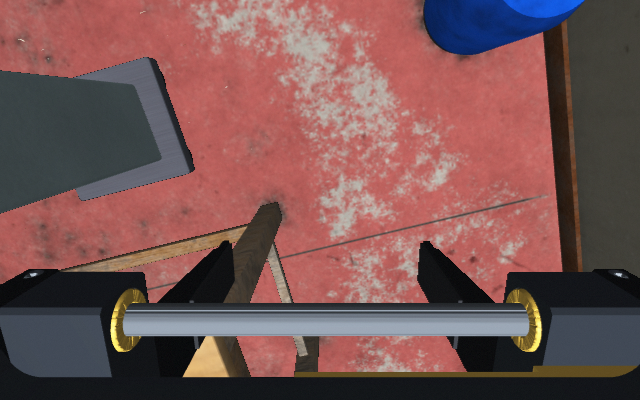

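The scene view shows the machine with its pot at (300,225), the mat at (318,290), the lamp at (263,290) and the jar at (377,247). In the top view the pot is at (284,180), the bowl at (342,173) with one yellow fob at (351,174), and the lever grip at (364,229). The pad carries 4 dark fobs at around (424,218), the mat is at (210,204), and the jar is at (261,268).

```bash
python3 - <<'E'
import cv2
im=cv2.imread('pics/top0.png'); c=im[125:285,170:470]
cv2.imwrite('pics/top0z.png',cv2.resize(c[:,80:220][0:130],None,fx=5,fy=4.6,interpolation=cv2.INTER_CUBIC)[:, :])
im=cv2.imread('pics/scene0.png'); cv2.imwrite('pics/scene0z.png',cv2.resize(im[150:270,240:400],None,fx=5,fy=5,interpolation=cv2.INTER_CUBIC))
E
```

```text
(no output)
```

View pics/top0z.png

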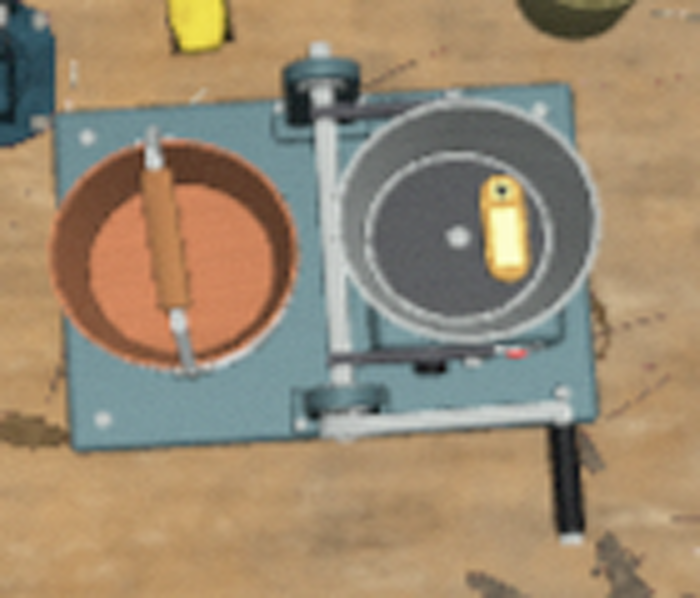

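View pics/scene0z.png

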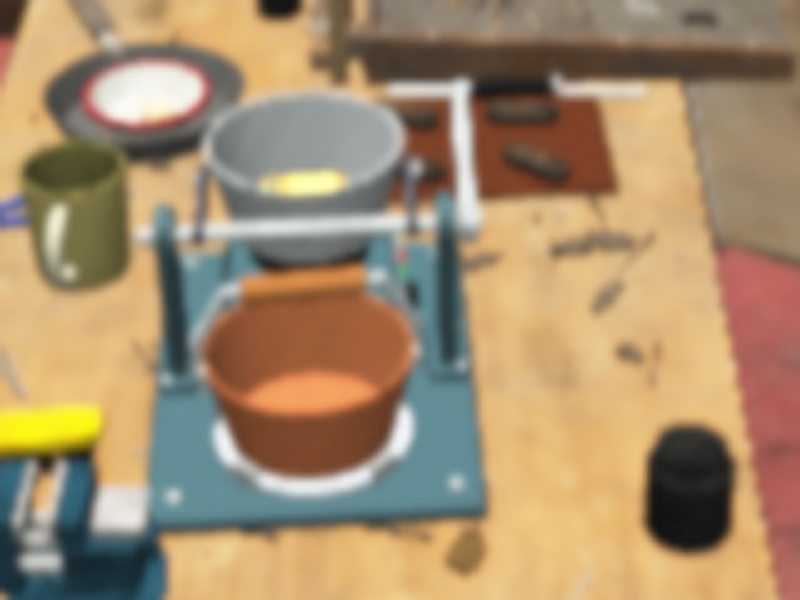

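```bash
python3 - <<'E'
from h import *
t=load('top0.png'); s=load('scene0.png')
T=lambda a,b:(t,250+a/5,125+b/4.6); S=lambda a,b:(s,240+a/5,150+b/5)
def m(n,*p):
    X,r=tri(*p); print(n,np.round(X,1),[list(map(float,q)) for q in r])
m('grip in',T(552,427),S(477,88)); m('grip out',T(570,537),S(552,82))
m('potgrip far',T(153,168),S(242,290)); m('potgrip near',T(174,306),S(365,280))
m('potgrip',T(164,236),S(304,285))
m('bar far end',T(320,50),S(140,236))
m('bar near',T(335,432),S(470,230))
# base plate corners z~?
for a,b in [(52,112),(575,85),(598,420),(72,450)]: print('plate',np.round(onz(*T(a,b),6),1))
# rims
print('bowl rim c',np.round(onz(*T(469,220),165),1),'pot rim c',np.round(onz(*T(174,254),100),1))
print('mat top',np.round(onz(t,210,204.5,7),1),'mat scene',np.round(onz(s,318.5,292,7),1))
print('jar',np.round(onz(t,261,268,70),1),'lamp',np.round(onz(t,202,152,60),1))
im=cv2.imread('pics/top0.png')
hsv=cv2.cvtColor(im,cv2.COLOR_BGR2HSV); print(im[204,408],im[230,425],hsv[204,408],hsv[230,425])
cv2.imwrite('pics/top0pad.png',cv2.resize(im[170:270,385:470],None,fx=6,fy=6,interpolation=cv2.INTER_CUBIC))
E
```

```text
grip in [ 489.5 -140.5  179.7] [[-0.0, 0.3], [-0.2, -0.0]]
grip out [ 430.9 -148.6  179.1] [[0.0, -1.0], [0.7, -0.0]]
potgrip far [647.2  69.5 149.2] [[0.0, 0.1], [-0.1, -0.0]]
potgrip near [565.6  58.5 148. ] [[0.0, -0.2], [0.1, 0.0]]
potgrip [606.5  63.7 148.4] [[-0.0, 0.1], [-0.1, -0.0]]
bar far end [724.7 -22.4 131.6] [[-0.0, -0.7], [0.6, 0.1]]
bar near [493.3 -28.2 129.2] [[0.0, -0.9], [0.7, 0.0]]
plate [716.2 145.6   6. ]
plate [ 730.7 -182.     6. ]
plate [ 502.7 -190.7    6. ]
plate [486.1 132.7   6. ]
bowl rim c [ 611.5 -100.8  165. ] pot rim c [603.4  62.1 100. ]
mat top [544.5 301.1   7. ] mat scene [547.2 309.7   7. ]
jar [354.4 133.8  70. ] lamp [697.5 312.4  60. ]
[ 99 116 131] [ 66  89 132] [ 16  62 131] [ 10 128 132]
```

View pics/top0pad.png

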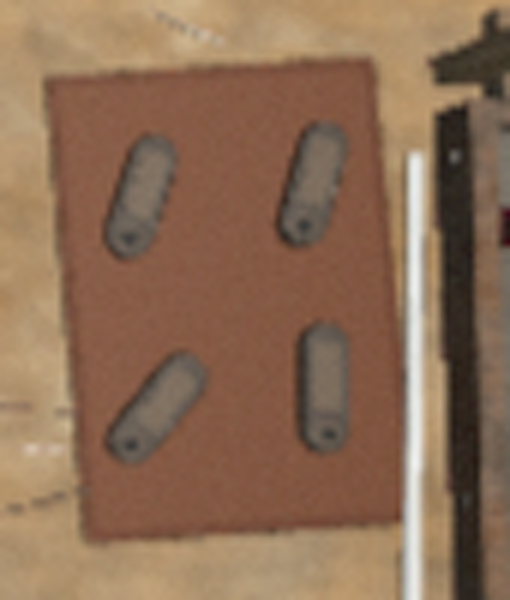

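Only one finished fob is visible, along with four rough ones. My machine yaw estimate is about 2.7° and the pivot is near (455,-34). I'll raise the tool and move it above the lever grip, turning the jaws along machine y.

```bash
python3 -m handwheel '[{"travel":[0,0,50],"roll":0},{"travel":[0,0,100],"roll":8},{"travel":[40,-20,140],"roll":17},{"travel":[300,-305,140],"roll":17},{"travel":[300,-305,140],"roll":17},{"travel":[300,-305,140],"roll":17},{"travel":[300,-305,140],"roll":17},{"travel":[300,-305,140],"roll":17}]' -1
python3 -m handwheel '[{"travel":[75,-150,0],"roll":0},{"travel":[75,-150,0],"roll":0},{"travel":[75,-150,0],"roll":0},{"travel":[75,-150,0],"roll":0},{"travel":[75,-300,0],"roll":0},{"travel":[75,-300,0],"roll":0},{"travel":[75,-300,0],"roll":0},{"travel":[75,-300,0],"roll":0}]' -
python3 - <<'E'
from h import *
st=env.state(); print(np.round(st['eef_pos'],1),np.round(st['joints'],2))
im,p=snap('wrist','w1.png'); print(np.round(p['world_from_camera'],3))
im,p=snap('top','t1.png')
E
```

```text
t: 0.95
eef_pos: [358.5, 403.7, 324.8]
tcp_rot: [2.828, 1.571, 2.875]
ft_force: [0.4, 1.1, 0.6]
opening: 0.999
t: 1.75
eef_pos: [432.4, 101.0, 324.9]
tcp_rot: [-1.613, 1.57, -1.571]
ft_force: [-0.1, 0.6, 0.4]
opening: 1.0
[432.4 101.  324.9] [ 0.08  0.1   1.76 -0.    1.29 -1.53]
[[-4.30000e-02 -9.60000e-01 -2.75000e-01  3.54524e+02]
 [ 9.99000e-01 -4.10000e-02 -1.10000e-02  9.83450e+01]
 [-0.00000e+00 -2.76000e-01  9.61000e-01  5.22461e+02]
 [ 0.00000e+00  0.00000e+00  0.00000e+00  1.00000e+00]]
```

View pics/w1.png

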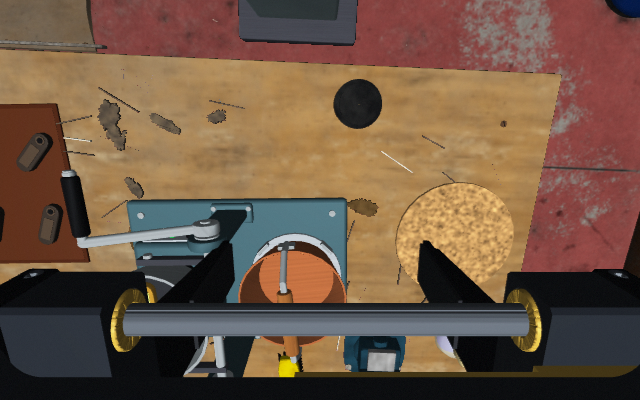

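The wrist view shows the lever grip from (69,173) to (82,240), the mat centred near (455,236) and the jar at (357,104). I'll triangulate these against the top view.

```bash
python3 - <<'E'
from h import *
t=load('top0.png'); s=load('scene0.png'); w=load('w1.png')
T=lambda a,b:(t,250+a/5,125+b/4.6)
for n,p in [('out',[T(570,537),(w,68,173)]),('in',[T(552,427),(w,81,240)]),('in3',[T(552,427),(w,81,240),(s,335.4,167.6)]),('mid',[T(561,482),(w,75,206),(s,343,167)])]:
    X,r=tri(*p); print(n,np.round(X,1),[q.tolist() for q in r])
for z in (7,): print('mat',np.round(onz(w,456,239,z),1))
print('jar',np.round(onz(w,358,104,70),1))
print([np.round(proj(w,onz(w,0,0,0)))])
im=cv2.imread('pics/w1.png'); h=cv2.cvtColor(im,cv2.COLOR_BGR2HSV); 
for (u,v) in [(456,220),(456,265),(300,150),(420,200)]: print(h[v,u])
E
```

```text
out [ 428.6 -148.4  178.8] [[-0.1, -0.1], [-0.2, -0.4]]
in [ 491.3 -138.   191.2] [[-0.4, -0.7], [-1.4, -1.6]]
in3 [ 491.4 -139.8  183.2] [[-0.1, -0.5], [2.0, -4.5], [-0.7, -0.7]]
mid [ 460.5 -144.5  180.2] [[0.0, -0.5], [0.7, -1.1], [0.1, -0.2]]
mat [543.9 306.    7. ]
jar [352.4 137.4  70. ]
[array([ 0., -0.])]
[ 17 132 214]
[ 16 136 122]
[ 17 143 168]
[ 17 136 193]
```

```bash

python3 -m handwheel '[{"travel":[26,-246,0],"roll":0},{"travel":[26,-246,0],"roll":0},{"travel":[26,-246,0],"roll":0},{"travel":[26,-246,0],"roll":0},{"travel":[26,-246,0],"roll":0},{"travel":[26,-246,-40],"roll":0},{"travel":[26,-246,-80],"roll":0},{"travel":[26,-246,-80],"roll":0}]' -
python3 - <<'E'
from h import *
st=env.state(); print(np.round(st['eef_pos'],1),np.round(st['joints'],2))
im,p=snap('wrist','w2.png')
E
```

```text
t: 2.65
eef_pos: [457.2, -138.7, 241.0]
tcp_rot: [2.62, 1.563, 2.668]
ft_force: [-0.2, 0.7, -0.3]
opening: 0.999
[ 457.2 -138.7  241. ] [-0.43  0.23  1.83  0.    1.1  -2.05]
```

View pics/w2.png

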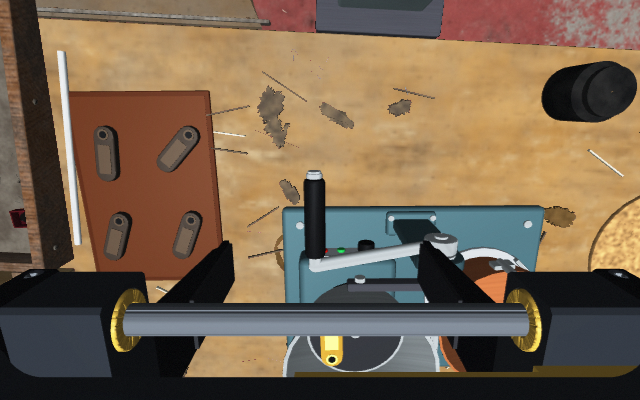

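The lever grip runs from (315,175) to (315,257), between the fingers. I'll check its xy at z=179, and measure the pad fobs here too.

```bash
python3 - <<'E'
from h import *
w=load('w2.png'); t=load('top0.png')
st=env.state(); print(np.round(st['eef_pos'],1))
for q in [(315,178),(314,257),(314.5,217)]: print(np.round(onz(w,*q,180),1))
X,r=tri((w,314.5,217),(t,362.2,229.8)); print(X,r)
E
```

```text
[ 458.4 -139.2  243.8]
[ 430.9 -146.9  180. ]
[ 493.3 -145.2  180. ]
[ 460.8 -146.1  180. ]
[ 459.41206482 -145.05891957  182.98194064] [array([ 1.4, -0.5]), array([ 0.4, -0.2])]
```

```bash

python3 -m handwheel '[{"travel":[0,-6,0],"roll":0},{"travel":[0,-6,-30],"roll":0},{"travel":[0,-6,-60],"roll":0},{"travel":[0,-6,-83],"roll":0},{"travel":[0,-6,-83],"roll":0},{"travel":[0,-6,-83],"roll":0}]' -
python3 - <<'E'
from h import *
st=env.state(); print(np.round(st['eef_pos'],1),np.round(st['joints'],2))
im,p=snap('wrist','w3.png'); snap('scene','s3.png')
im=cv2.imread('pics/s3.png'); cv2.imwrite('pics/s3z.png',cv2.resize(im[110:270,240:400],None,fx=5,fy=3.7,interpolation=cv2.INTER_CUBIC))
E
```

```text
t: 3.3
eef_pos: [459.7, -146.8, 163.6]
tcp_rot: [-0.475, 1.569, -0.427]
ft_force: [0.9, -0.5, 0.3]
opening: 1.002
[ 459.7 -146.8  163.6] [-0.45  0.32  1.93  0.    0.89 -2.06]
```

View pics/w3.png

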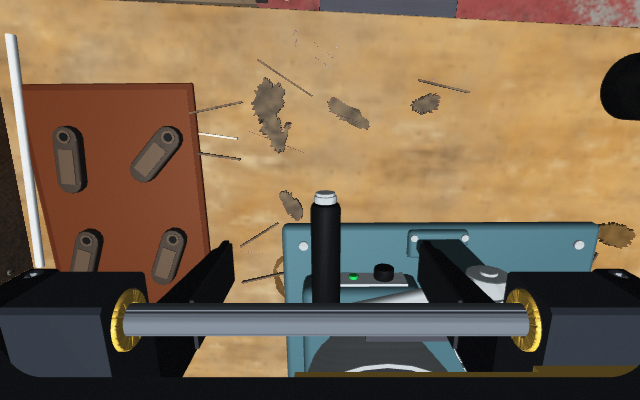

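View pics/s3z.png

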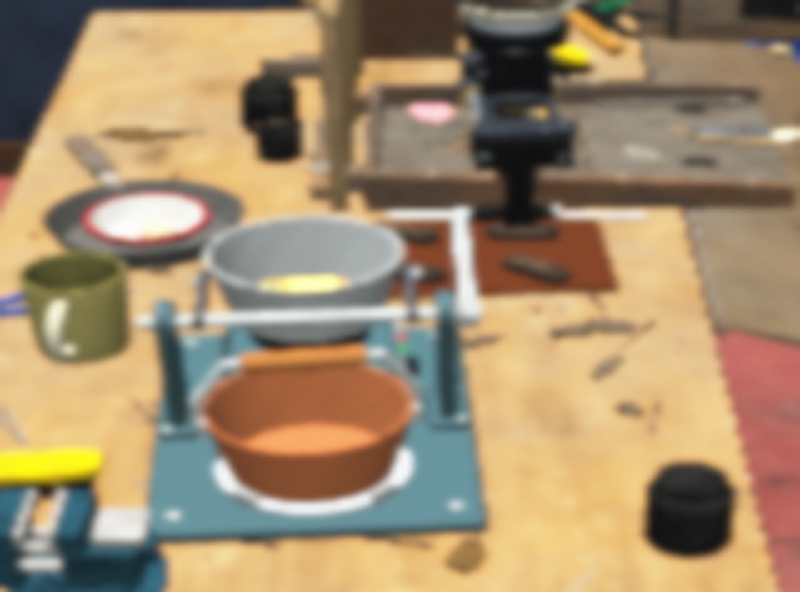

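The fingers straddle the grip, at (326,250) in the wrist view. Closing.

```bash

python3 -m handwheel '[{"travel":[0,0,0],"roll":0},{"travel":[0,0,0],"roll":0},{"travel":[0,0,0],"roll":0},{"travel":[0,0,0],"roll":0},{"travel":[0,0,0],"roll":0},{"travel":[0,0,0],"roll":0},{"travel":[0,0,0],"roll":0},{"travel":[0,0,0],"roll":0}]' 1
```

```text
t: 4.2
eef_pos: [458.5, -146.6, 161.8]
tcp_rot: [2.344, 1.571, 2.391]
ft_force: [0.8, 0.1, 0.2]
opening: 0.385
```

```bash

python3 -m handwheel '[{"travel":[0,0,0],"roll":0},{"travel":[0,0,0],"roll":0},{"travel":[0,0,0],"roll":0},{"travel":[0,0,0],"roll":0},{"travel":[0,0,0],"roll":0},{"travel":[0,0,0],"roll":0},{"travel":[0,0,0],"roll":0},{"travel":[0,0,0],"roll":0}]' 1
python3 - <<'E'
import numpy as np
th=np.radians(2.7); y0,z0=-120*np.sin(1.2),120*np.cos(1.2)
for k in range(25):
    a=k*0.1; l=1.2-a; dy=-120*np.sin(l)-y0; dz=120*np.cos(l)-z0
    print(k,np.round(-np.sin(th)*dy,0),np.round(np.cos(th)*dy,0),np.round(dz,0))
E
```

```text
t: 5.0
eef_pos: [458.5, -146.5, 161.8]
tcp_rot: [1.453, 1.571, 1.5]
ft_force: [-0.8, 0.2, -0.3]
opening: 0.006
0 -0.0 0.0 0.0
1 -0.0 5.0 11.0
2 -1.0 11.0 21.0
3 -1.0 18.0 31.0
4 -1.0 26.0 40.0
5 -2.0 35.0 48.0
6 -2.0 44.0 56.0
7 -3.0 54.0 62.0
8 -3.0 65.0 67.0
9 -4.0 76.0 71.0
10 -4.0 88.0 74.0
11 -5.0 100.0 76.0
12 -5.0 112.0 77.0
13 -6.0 124.0 76.0
14 -6.0 136.0 74.0
15 -7.0 147.0 71.0
16 -7.0 158.0 67.0
17 -8.0 169.0 62.0
18 -8.0 179.0 56.0
19 -9.0 189.0 48.0
20 -9.0 198.0 40.0
21 -10.0 206.0 31.0
22 -10.0 213.0 21.0
23 -10.0 219.0 11.0
24 -11.0 223.0 -0.0
```

The opening is 0.006, so the fingers closed without the bar. I'll look.

```bash

python3 - <<'E'
from h import *
snap('wrist','w4.png'); snap('scene','s4.png'); snap('top','t4.png')
im=cv2.imread('pics/s4.png'); a=cv2.resize(im[140:220,290:390],None,fx=4,fy=4,interpolation=cv2.INTER_CUBIC)
im=cv2.imread('pics/t4.png'); b=cv2.resize(im[170:250,310:410],None,fx=4,fy=4,interpolation=cv2.INTER_CUBIC)
cv2.imwrite('pics/st4z.png',np.hstack([a,b]))
E
```

```text
(no output)
```

View pics/w4.png

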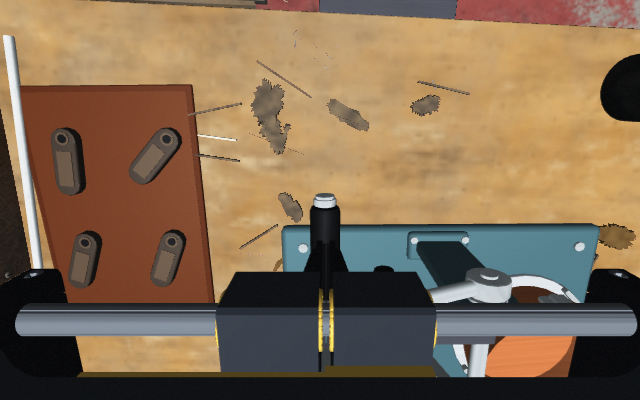

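View pics/st4z.png

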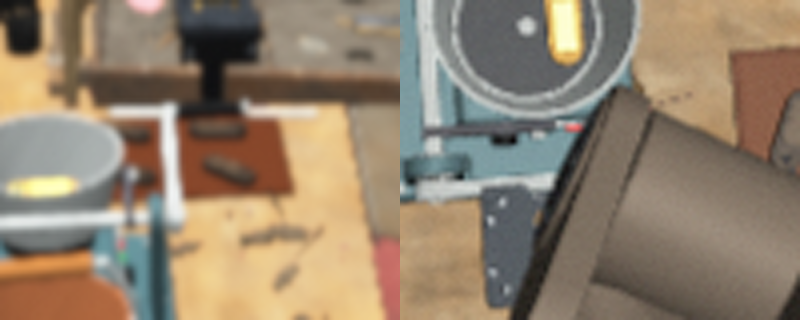

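```bash

python3 - <<'E'
from h import *
w=load('w4.png'); print(proj(w,[458.5,-146.5,162]),proj(w,[458.5,-146.5,181]),proj(w,[460,-146,180]),proj(w,[430,-146,180]))
print(env.state()['eef_pos'],np.round(w['world_from_camera'],2))
im=cv2.imread('pics/w4.png'); cv2.imwrite('pics/w4z.png',cv2.resize(im[180:300,245:405],None,fx=5,fy=5,interpolation=cv2.INTER_CUBIC))
E
```

```text
(np.float64(324.6956138654479), np.float64(242.316533868443)) (np.float64(324.63501968984036), np.float64(255.37326291329938)) (np.float64(325.43128592746257), np.float64(257.22914631532655)) (np.float64(328.2024626977935), np.float64(203.79611160982247))
[ 458.5318933  -146.57376865  161.83517362] [[-5.0000e-02 -9.6000e-01 -2.8000e-01  3.8065e+02]
 [ 1.0000e+00 -5.0000e-02 -1.0000e-02 -1.4984e+02]
 [ 0.0000e+00 -2.8000e-01  9.6000e-01  3.5940e+02]
 [ 0.0000e+00  0.0000e+00  0.0000e+00  1.0000e+00]]
```

View pics/w4z.png

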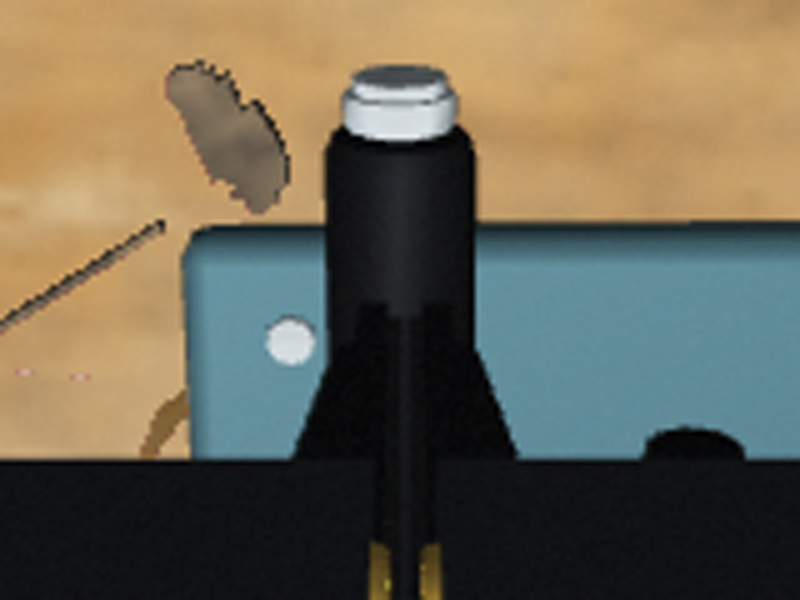

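```bash

python3 - <<'E'
from h import *
a=cv2.imread('pics/w2.png')[160:260,265:365]; b=cv2.imread('pics/w1.png')[160:260,30:130]
cv2.imwrite('pics/w12z.png',np.hstack([cv2.resize(x,None,fx=4,fy=4,interpolation=cv2.INTER_CUBIC) for x in (a,b)]))
E
```

```text
(no output)
```

View pics/w12z.png

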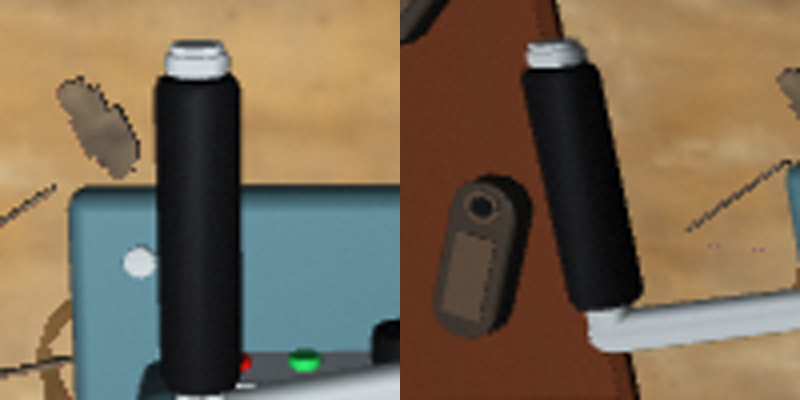

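```bash

python3 - <<'E'
from h import *
w1,w2,w4,t,s=[load(x) for x in('w1.png','w2.png','w4.png','top0.png','scene0.png')]
def m(n,*p):
    X,r=tri(*p); print(n,np.round(X,1),[q.tolist() for q in r])
m('w1w2',(w1,70,177),(w2,314.3,178.8))
m('w2w4',(w2,314.3,178.8),(w4,325,207))
m('w1w4',(w1,70,177),(w4,325,207))
m('in w1w2',(w1,81.8,237),(w2,314.5,258))
m('all',(w1,70,177),(w2,314.3,178.8),(w4,325,207))
# jaw tip check w4: fingertip midpoint at (325,241): z where x=458.5
E
```

```text
w1w2 [ 432.5 -147.4  177.9] [[-0.0, -0.5], [-0.0, 0.7]]
w2w4 [ 431.2 -147.5  181.9] [[-0.1, 0.0], [0.2, -0.1]]
w1w4 [ 432.8 -147.6  177.7] [[0.0, -0.3], [-0.1, 0.6]]
in w1w2 [ 495.  -144.7  178.2] [[0.0, -0.1], [-0.0, 0.1]]
all [ 432.5 -147.5  177.8] [[-0.0, -0.6], [-0.1, 0.7], [0.1, 0.1]]
```

```bash

python3 - <<'E'
from h import *
def g(f): 
    im=cv2.imread(f)[195:325,265:385].astype(float); return cv2.resize(np.clip((im/255)**0.45*255*1.0,0,255).astype(np.uint8),None,fx=3.3,fy=4,interpolation=cv2.INTER_CUBIC)
cv2.imwrite('pics/w34g.png',np.hstack([g('pics/w3.png'),g('pics/w4.png')]))
E
```

```text
(no output)
```

View pics/w34g.png

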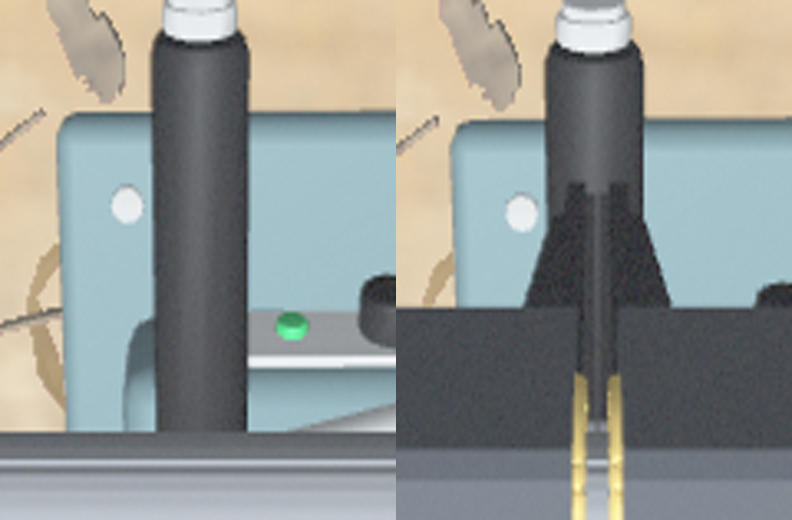

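```bash

python3 - <<'E'
from h import *
s=load('s4.png')
for z in (162,175,187): print(z,proj(s,[458.5,-99,z]),proj(s,[458.5,-146,z]))
a=cv2.imread('pics/s3.png')[110:190,310:380]; b=cv2.imread('pics/s4.png')[110:190,310:380]
f=lambda im: cv2.resize(np.clip((im/255.)**0.5*255,0,255).astype(np.uint8),None,fx=5.7,fy=6,interpolation=cv2.INTER_CUBIC)
cv2.imwrite('pics/s34g.png',np.hstack([f(a),f(b)]))
E
```

```text
162 (np.float64(344.0207251449454), np.float64(177.4550838806297)) (np.float64(343.6377324683649), np.float64(170.9008907744003))
175 (np.float64(344.0296961629121), np.float64(174.3430962540595)) (np.float64(343.64473637309715), np.float64(167.83631311858682))
187 (np.float64(344.0380518031202), np.float64(171.44457915863347)) (np.float64(343.6512583825171), np.float64(164.98259007356452))
```

View pics/s34g.png

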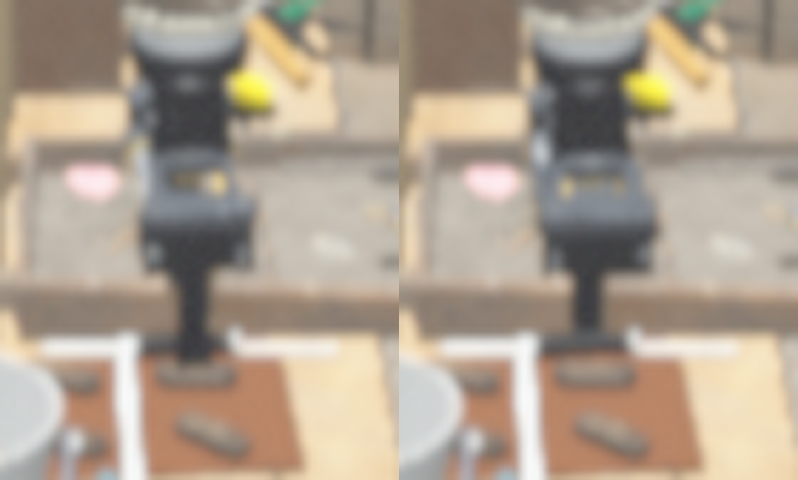

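The scene view shows the fingertip ending at row 170, i.e. z≈190, while the reported TCP is at 162. The wrist view also shows the tips drawn over the bar. So the real fingertips sit about 26 mm above the reported TCP and closed above the bar. I'll open, go lower and retry, watching the forces.

```bash

python3 -m handwheel '[{"travel":[0,0,0],"roll":0},{"travel":[0,0,0],"roll":0},{"travel":[0,0,0],"roll":0},{"travel":[0,0,0],"roll":0},{"travel":[0,0,0],"roll":0},{"travel":[0,0,0],"roll":0},{"travel":[0,0,0],"roll":0},{"travel":[0,0,0],"roll":0}]' -1
python3 -m handwheel '[{"travel":[0,0,0],"roll":0},{"travel":[0,0,0],"roll":0},{"travel":[0,0,0],"roll":0},{"travel":[0,0,-6],"roll":0},{"travel":[0,0,-12],"roll":0},{"travel":[0,0,-20],"roll":0},{"travel":[0,0,-26],"roll":0},{"travel":[0,0,-26],"roll":0}]' -
python3 - <<'E'
from h import *
snap('wrist','w5.png'); snap('scene','s5.png')
f=lambda im: cv2.resize(np.clip((im/255.)**0.5*255,0,255).astype(np.uint8),None,fx=5.5,fy=6,interpolation=cv2.INTER_CUBIC)
b=cv2.imread('pics/s5.png')[110:190,310:380]; a=cv2.resize(cv2.imread('pics/w5.png')[:,120:520],(400,480))
cv2.imwrite('pics/ws5.png',np.hstack([f(b),a]))
E
```

```text
t: 5.95
eef_pos: [458.6, -146.5, 161.8]
tcp_rot: [1.248, 1.571, 1.295]
ft_force: [0.7, -0.1, -0.5]
opening: 0.619
t: 6.75
eef_pos: [458.1, -146.4, 134.8]
tcp_rot: [2.593, 1.569, 2.64]
ft_force: [-0.0, -0.1, -0.1]
opening: 0.996
```

View pics/ws5.png

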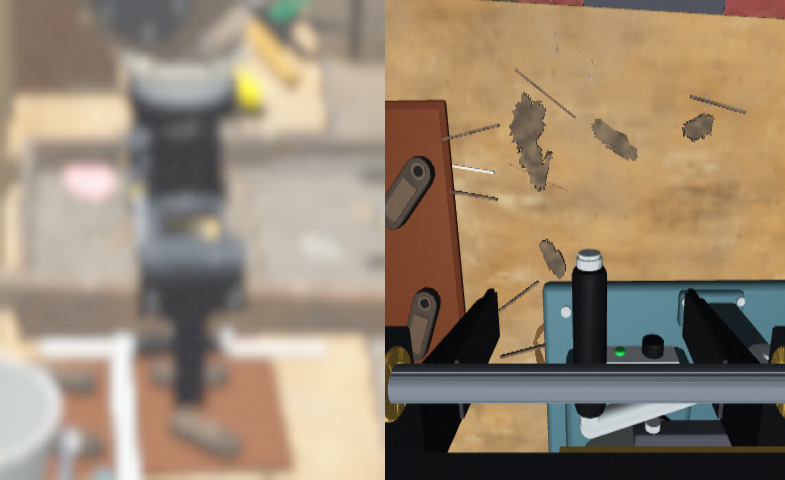

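The near finger's tip is now at about row 177, i.e. z≈163. That fits the offset of about 27 mm, and the fingers straddle the bar. Closing.

```bash

python3 -m handwheel '[{"travel":[0,0,0],"roll":0},{"travel":[0,0,0],"roll":0},{"travel":[0,0,0],"roll":0},{"travel":[0,0,0],"roll":0},{"travel":[0,0,0],"roll":0},{"travel":[0,0,0],"roll":0},{"travel":[0,0,0],"roll":0},{"travel":[0,0,0],"roll":0}]' 1
python3 -m handwheel '[{"travel":[0,0,0],"roll":0},{"travel":[0,0,0],"roll":0},{"travel":[0,0,0],"roll":0},{"travel":[0,0,0],"roll":0},{"travel":[0,0,0],"roll":0},{"travel":[0,0,0],"roll":0}]' 1
```

```text
t: 7.65
eef_pos: [458.5, -146.6, 135.8]
tcp_rot: [1.948, 1.571, 1.995]
ft_force: [0.2, -0.4, 1.2]
opening: 0.384
t: 8.25
eef_pos: [458.6, -146.9, 135.9]
tcp_rot: [-1.288, 1.57, -1.241]
ft_force: [-1.0, -4.5, -0.7]
opening: 0.164
```

The bar is gripped, opening 0.164 (about 16 mm). I'll swing along the arc.

```bash

python3 -m handwheel '[{"travel":[0,5,11],"roll":0},{"travel":[-1,11,21],"roll":0},{"travel":[-1,18,31],"roll":0},{"travel":[-1,26,40],"roll":0},{"travel":[-2,35,48],"roll":0},{"travel":[-2,44,56],"roll":0},{"travel":[-3,54,62],"roll":0},{"travel":[-3,65,67],"roll":0}]' 1
```

```text
t: 9.05
eef_pos: [456.6, -84.5, 205.4]
tcp_rot: [-1.073, 1.563, -1.026]
ft_force: [-7.4, -19.1, 18.6]
opening: 0.161
```

```bash

python3 -m handwheel '[{"travel":[-1,11,3],"roll":0},{"travel":[-1,23,6],"roll":0},{"travel":[-2,35,8],"roll":0},{"travel":[-2,47,9],"roll":0},{"travel":[-3,59,8],"roll":0},{"travel":[-3,71,6],"roll":0},{"travel":[-4,82,3],"roll":0},{"travel":[-4,93,0],"roll":0}]' 1
python3 - <<'E'
from h import *
print(env.state()['ft_force'],env.state()['eef_pos'])
snap('scene','s6.png');im=cv2.imread('pics/s6.png'); cv2.imwrite('pics/s6z.png',cv2.resize(im[110:270,230:390],None,fx=5,fy=3.7,interpolation=cv2.INTER_CUBIC))
E
```

```text
t: 9.85
eef_pos: [452.0, 11.1, 203.2]
tcp_rot: [-0.841, 1.568, -0.793]
ft_force: [1.7, -10.7, -2.4]
opening: 0.161
[  1.74751689 -10.6882979   -2.40833712] [451.98621421  11.12576409 203.20941569]
```

View pics/s6z.png

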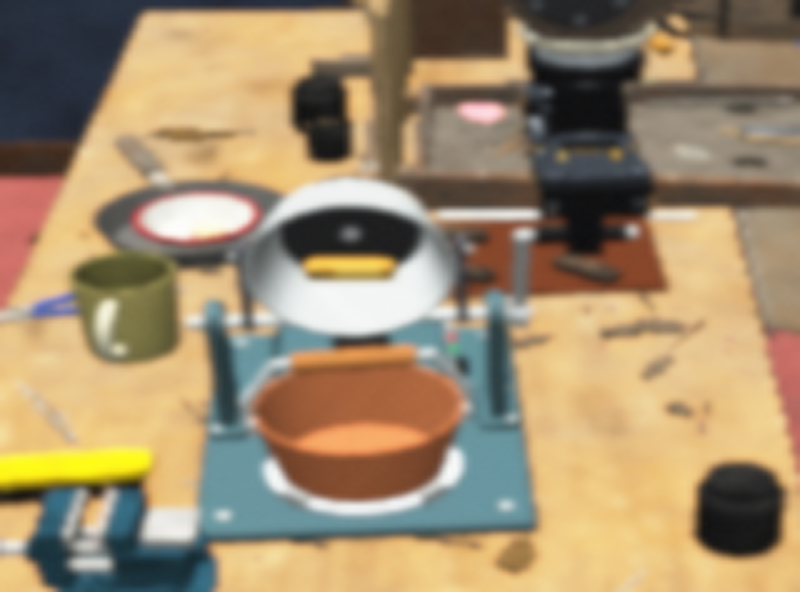

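```bash

python3 - <<'E'
from h import *
s=load('s6.png'); p=lambda X: (np.array(proj(s,X))-[230,110])*[5,3.7]
st=env.state(); print(st['t'],st['eef_pos'])
print(p([452,11,245]),p([455,-34,255]),p([455,-90,240]),p([610,-98,165]))
snap('scene','s7.png');im=cv2.imread('pics/s7.png'); cv2.imwrite('pics/s7z.png',cv2.resize(im[60:270,230:390],None,fx=4,fy=2.8,interpolation=cv2.INTER_CUBIC))
E
```

```text
9.9 [451.85147312  12.29951233 202.74492288]
[585.36882962 233.03071954] [578.57740065 198.43308973] [575.79387559 183.35532391] [359.70527168 249.82233129]
```

View pics/s7z.png

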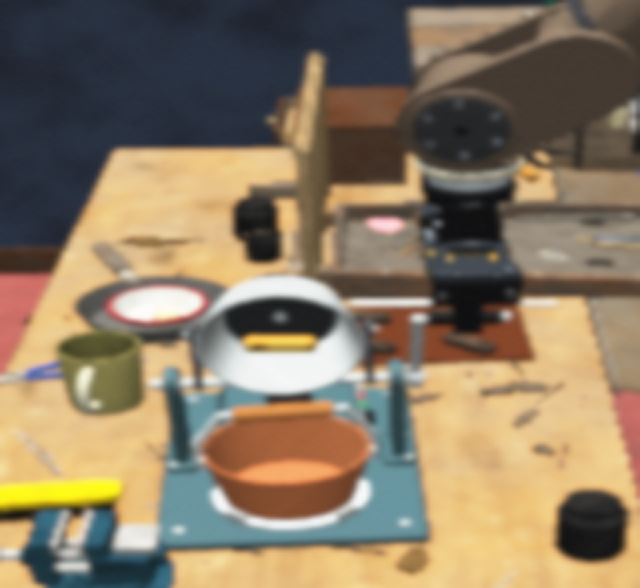

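The grip position projects onto the picture as expected (bowl at about 1.6 rad, fob still inside at (280,342)). Continuing to the far stop.

```bash

python3 -m handwheel '[{"travel":[-1,11,-5],"roll":0},{"travel":[-1,21,-11],"roll":0},{"travel":[-2,31,-19],"roll":0},{"travel":[-2,40,-27],"roll":0},{"travel":[-3,48,-36],"roll":0},{"travel":[-3,55,-46],"roll":0},{"travel":[-3,61,-56],"roll":0},{"travel":[-4,64,-65],"roll":0}]' 1
python3 -m handwheel '[{"travel":[0,0,0],"roll":0},{"travel":[0,0,0],"roll":0},{"travel":[0,0,0],"roll":0},{"travel":[0,0,0],"roll":0},{"travel":[0,0,0],"roll":0},{"travel":[0,0,0],"roll":0}]' -
python3 - <<'E'
from h import *
snap('scene','s8.png');im=cv2.imread('pics/s8.png'); cv2.imwrite('pics/s8z.png',cv2.resize(im[110:270,230:390],None,fx=5,fy=3.7,interpolation=cv2.INTER_CUBIC))
snap('wrist','w8.png')
E
```

```text
t: 10.75
eef_pos: [449.0, 75.9, 138.2]
tcp_rot: [0.162, 1.567, 0.209]
ft_force: [6.6, 1.8, 6.9]
opening: 0.159
t: 11.35
eef_pos: [449.0, 75.9, 138.1]
tcp_rot: [0.372, 1.568, 0.418]
ft_force: [8.4, 3.1, -3.0]
opening: 0.16
```

View pics/s8z.png

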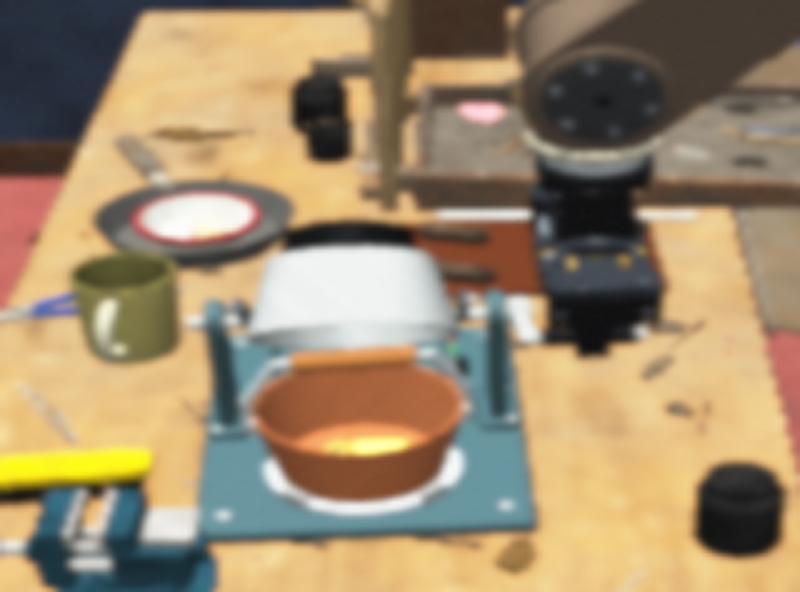

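View pics/w8.png

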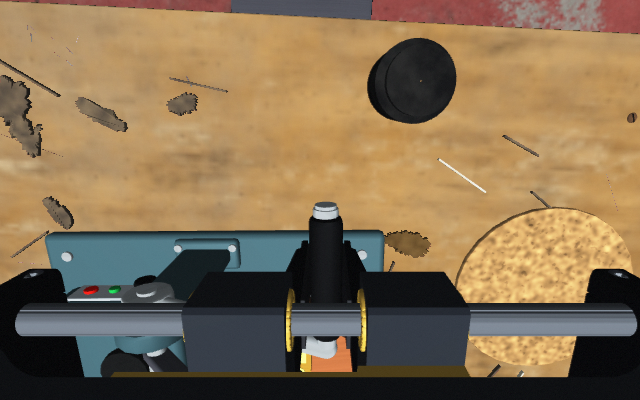

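The fob has tipped into the pot, at (370,445) in the scene zoom. Swinging back.

```bash

python3 -m handwheel '[{"travel":[0,-5,11],"roll":0},{"travel":[1,-11,21],"roll":0},{"travel":[1,-18,31],"roll":0},{"travel":[1,-26,39],"roll":0},{"travel":[2,-35,47],"roll":0},{"travel":[2,-44,54],"roll":0},{"travel":[3,-54,60],"roll":0},{"travel":[3,-65,65],"roll":0}]' 1
python3 -m handwheel '[{"travel":[1,-11,4],"roll":0},{"travel":[1,-23,7],"roll":0},{"travel":[2,-35,9],"roll":0},{"travel":[2,-47,10],"roll":0},{"travel":[3,-59,9],"roll":0},{"travel":[3,-71,7],"roll":0},{"travel":[4,-82,4],"roll":0},{"travel":[4,-93,0],"roll":0}]' 1
python3 -m handwheel '[{"travel":[1,-11,-5],"roll":0},{"travel":[1,-21,-11],"roll":0},{"travel":[2,-31,-19],"roll":0},{"travel":[2,-40,-27],"roll":0},{"travel":[3,-48,-36],"roll":0},{"travel":[3,-55,-46],"roll":0},{"travel":[3,-61,-56],"roll":0},{"travel":[3,-65,-67],"roll":0}]' 1
python3 -m handwheel '[{"travel":[0,-1,-2],"roll":0},{"travel":[0,-1,-2],"roll":0},{"travel":[0,-1,-2],"roll":0},{"travel":[0,-1,-2],"roll":0}]' -
python3 - <<'E'
from h import *
snap('scene','s9.png');im=cv2.imread('pics/s9.png'); cv2.imwrite('pics/s9z.png',cv2.resize(im[110:270,230:390],None,fx=5,fy=3.7,interpolation=cv2.INTER_CUBIC))
E
```

```text
t: 12.25
eef_pos: [452.0, 12.5, 205.2]
tcp_rot: [0.677, 1.564, 0.724]
ft_force: [5.0, 12.9, 12.5]
opening: 0.163
t: 13.05
eef_pos: [454.8, -82.3, 203.2]
tcp_rot: [0.921, 1.569, 0.968]
ft_force: [3.0, 5.8, 5.6]
opening: 0.162
t: 13.85
eef_pos: [457.6, -147.5, 135.4]
tcp_rot: [1.346, 1.57, 1.392]
ft_force: [-6.8, 39.6, 50.2]
opening: 0.159
t: 14.25
eef_pos: [457.3, -147.1, 133.7]
tcp_rot: [1.729, 1.568, 1.776]
ft_force: [-2.2, 16.5, 14.0]
opening: 0.163
```

View pics/s9z.png

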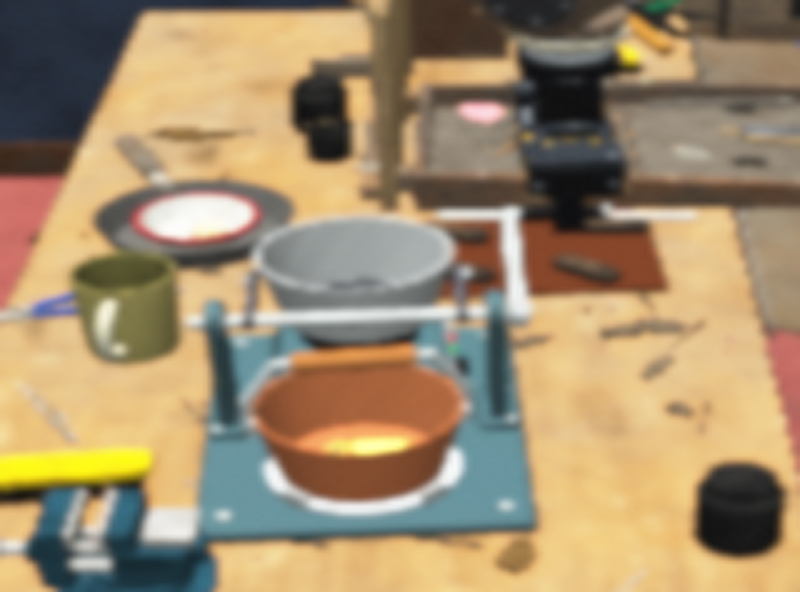

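The bowl is upright. I'll release, rise and move over the pot handle.

```bash

python3 -m handwheel '[{"travel":[0,1,2],"roll":0},{"travel":[0,1,2],"roll":0},{"travel":[0,1,2],"roll":0},{"travel":[0,1,2],"roll":0},{"travel":[0,1,2],"roll":0},{"travel":[0,1,2],"roll":0},{"travel":[0,1,2],"roll":0},{"travel":[0,1,2],"roll":0}]' -1
python3 -m handwheel '[{"travel":[0,0,0],"roll":0},{"travel":[0,0,0],"roll":0},{"travel":[0,0,30],"roll":0},{"travel":[0,0,70],"roll":0},{"travel":[0,0,120],"roll":0},{"travel":[0,0,170],"roll":0},{"travel":[0,0,170],"roll":0},{"travel":[0,0,170],"roll":0}]' -
python3 -m handwheel '[{"travel":[30,42,0],"roll":5},{"travel":[60,84,0],"roll":5},{"travel":[90,126,0],"roll":5},{"travel":[120,168,0],"roll":5},{"travel":[140,196,0],"roll":5},{"travel":[145,211,0],"roll":5},{"travel":[149,211,0],"roll":5},{"travel":[149,211,0],"roll":5}]' -
python3 - <<'E'
from h import *
print(np.round(env.state()['eef_pos'],1)); snap('wrist','w10.png'); print(np.round(env.state()['eef_pos'],1));snap('top','t10.png')
E
```

```text
t: 15.1
eef_pos: [457.5, -147.6, 135.8]
tcp_rot: [1.406, 1.571, 1.453]
ft_force: [-0.4, -0.1, -0.0]
opening: 0.777
t: 15.9
eef_pos: [457.6, -147.5, 306.5]
tcp_rot: [-0.457, 1.569, -0.41]
ft_force: [0.1, 0.8, -0.6]
opening: 0.995
t: 16.7
eef_pos: [606.2, 62.8, 304.8]
tcp_rot: [3.127, 1.569, -3.022]
ft_force: [-0.5, -0.5, -0.3]
opening: 0.999
[606.2  62.8 304.8]
[606.   62.3 305.2]
```

View pics/w10.png

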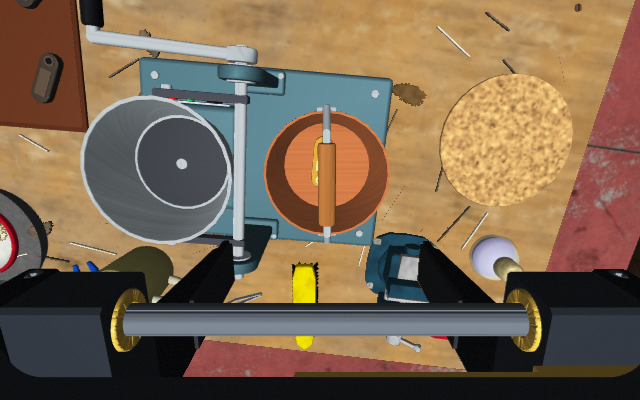

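View pics/t10.png

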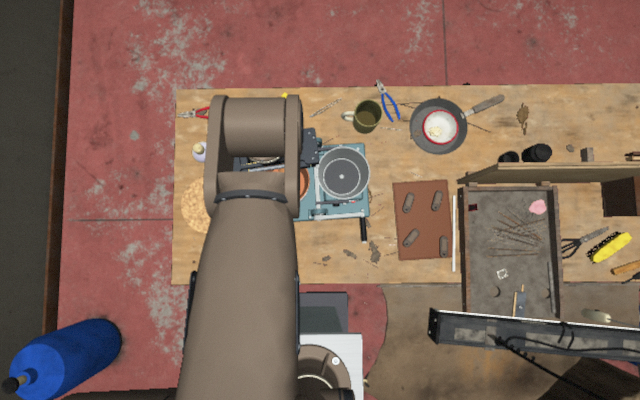

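The wrist view shows the handle grip from (327,143) to (327,226), square to the jaws. The mat is at about (506,140), the fob in the pot at (318,162), and the bowl is empty. The top view shows one rough fob moved, from (438,234) to (444,246).

```bash
python3 - <<'E'
from h import *
w=load('w10.png'); t=load('top0.png'); s=load('scene0.png')
X,r=tri((w,327.2,184.5),(t,282.8,176.3),(s,300.8,207)); print(np.round(X,1),r)
X,r=tri((w,327.2,184.5),(t,282.8,176.3)); print(np.round(X,1),r)
for q in [(327.2,143),(327.2,184.5),(327.2,226)]: print(np.round(onz(w,*q,149),1))
im=cv2.imread('pics/w10.png'); h=cv2.cvtColor(im,cv2.COLOR_BGR2HSV)
d=cv2.GaussianBlur(h,(0,0),3)
def fit(pts,z,p): 
    P=np.array([onz(p,u,v,z)[:2] for u,v in pts]); (c,ax,an)=cv2.fitEllipse(P.astype(np.float32)); print(np.round(c,1),np.round(ax,1))
fit([(440,140),(573,135),(506,73),(500,206),(463,92),(555,90),(456,187),(553,182)],7,w)
im=cv2.imread('pics/w1.png'); 
E
```

```text
[606.   64.3 148.6] [array([-0.8,  0.8]), array([-0.2,  0.3]), array([0.1, 0. ])]
[611.5  66.1 119.2] [array([0.1, 0.1]), array([0., 0.])]
[564.2  59.3 149. ]
[605.   64.9 149. ]
[648.6  70.9 149. ]
[544.7 303.3] [175.3 184.6]
```

```bash

python3 -m handwheel '[{"travel":[0,2,-40],"roll":1},{"travel":[0,2,-80],"roll":1},{"travel":[0,2,-120],"roll":1},{"travel":[0,2,-150],"roll":1},{"travel":[0,2,-170],"roll":1},{"travel":[0,2,-185],"roll":1},{"travel":[0,2,-200],"roll":1},{"travel":[0,2,-200],"roll":1}]' -
python3 -m handwheel '[{"travel":[0,0,0],"roll":0},{"travel":[0,0,0],"roll":0},{"travel":[0,0,0],"roll":0},{"travel":[0,0,0],"roll":0},{"travel":[0,0,0],"roll":0},{"travel":[0,0,0],"roll":0},{"travel":[0,0,0],"roll":0},{"travel":[0,0,0],"roll":0}]' 1
python3 -m handwheel '[{"travel":[0,0,0],"roll":0},{"travel":[0,0,0],"roll":0},{"travel":[0,0,0],"roll":0},{"travel":[0,0,0],"roll":0},{"travel":[0,0,0],"roll":0},{"travel":[0,0,0],"roll":0}]' 1
python3 - <<'E'
from h import *
print(np.round(env.state()['eef_pos'],1)); snap('wrist','w11.png')
E
```

```text
t: 17.6
eef_pos: [605.3, 64.1, 104.5]
tcp_rot: [2.996, 1.568, -3.138]
ft_force: [0.3, -0.6, -0.1]
opening: 0.999
t: 18.4
eef_pos: [606.5, 65.5, 105.8]
tcp_rot: [1.823, 1.571, 1.975]
ft_force: [0.1, 0.3, -0.0]
opening: 0.384
t: 19.0
eef_pos: [606.6, 65.3, 105.9]
tcp_rot: [-0.25, 1.571, -0.099]
ft_force: [0.7, -2.1, 0.2]
opening: 0.183
[606.6  65.3 105.9]
```

View pics/w11.png

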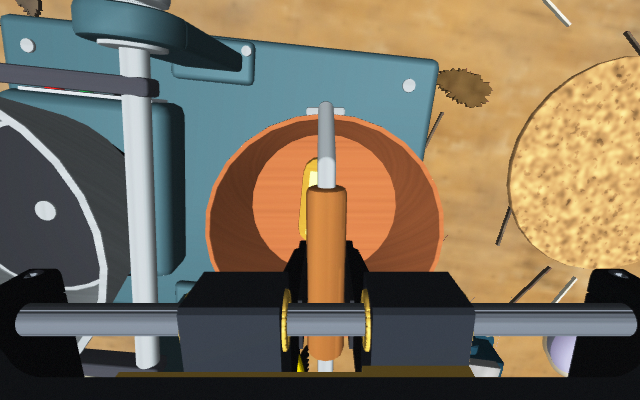

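Gripped (0.183, about 17.5 mm). Lifting gently.

```bash

python3 -m handwheel '[{"travel":[0,0,4],"roll":0},{"travel":[0,0,8],"roll":0},{"travel":[0,0,13],"roll":0},{"travel":[0,0,20],"roll":0},{"travel":[0,0,28],"roll":0},{"travel":[0,0,36],"roll":0},{"travel":[0,0,44],"roll":0},{"travel":[0,0,50],"roll":0}]' 1
python3 -m handwheel '[{"travel":[0,0,5],"roll":0},{"travel":[0,0,8],"roll":0},{"travel":[0,0,8],"roll":0},{"travel":[0,0,8],"roll":0}]' 1
python3 - <<'E'
from h import *
print(np.round(env.state()['eef_pos'],1)); snap('scene','s12.png')
im=cv2.imread('pics/s12.png'); cv2.imwrite('pics/s12z.png',cv2.resize(im[110:310,230:390],None,fx=4,fy=3,interpolation=cv2.INTER_CUBIC))
E
```

```text
t: 19.85
eef_pos: [606.7, 65.5, 156.8]
tcp_rot: [-0.025, 1.57, 0.127]
ft_force: [-0.1, 0.8, -4.0]
opening: 0.184
t: 20.25
eef_pos: [606.4, 65.4, 163.6]
tcp_rot: [2.692, 1.57, 2.843]
ft_force: [-0.3, -0.1, -3.5]
opening: 0.184
[606.4  65.4 163.6]
```

View pics/s12z.png

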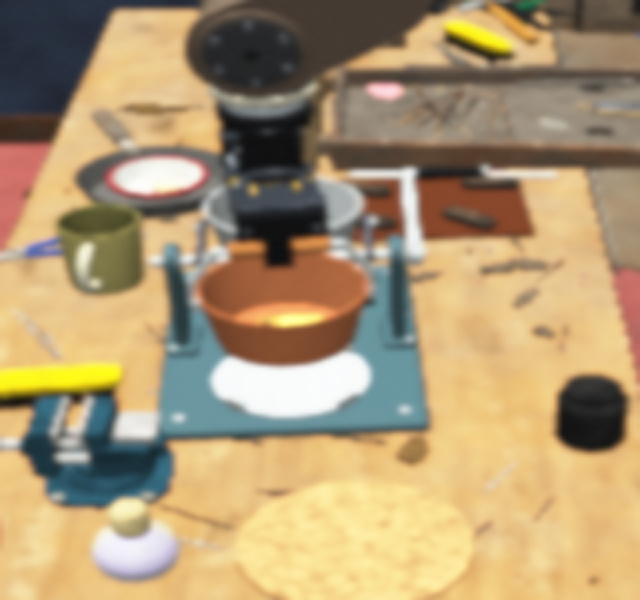

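The pot is level and clear of the stand with the fob inside, at (300,318). Carrying it to the mat.

```bash

python3 -m handwheel '[{"travel":[-3,12,0],"roll":0},{"travel":[-10,40,0],"roll":0},{"travel":[-18,72,0],"roll":0},{"travel":[-26,104,0],"roll":0},{"travel":[-34,136,0],"roll":0},{"travel":[-42,166,0],"roll":0},{"travel":[-49,192,0],"roll":0},{"travel":[-54,214,0],"roll":0}]' 1
python3 -m handwheel '[{"travel":[-4,15,0],"roll":0},{"travel":[-7,25,0],"roll":0},{"travel":[-7,25,0],"roll":0},{"travel":[-7,25,0],"roll":0}]' 1
python3 - <<'E'
from h import *
print(np.round(env.state()['eef_pos'],1)); snap('scene','s13.png'); snap('wrist','w13.png')
im=cv2.imread('pics/s13.png'); cv2.imwrite('pics/s13z.png',cv2.resize(im[160:330,230:430],None,fx=4,fy=3.5,interpolation=cv2.INTER_CUBIC))
E
```

```text
t: 21.1
eef_pos: [551.3, 281.6, 163.6]
tcp_rot: [2.623, 1.57, 2.776]
ft_force: [0.5, -0.2, -2.8]
opening: 0.177
t: 21.5
eef_pos: [545.6, 304.0, 163.8]
tcp_rot: [-2.254, 1.571, -2.102]
ft_force: [1.1, -0.6, -3.8]
opening: 0.181
[545.6 304.  163.8]
```

View pics/s13z.png

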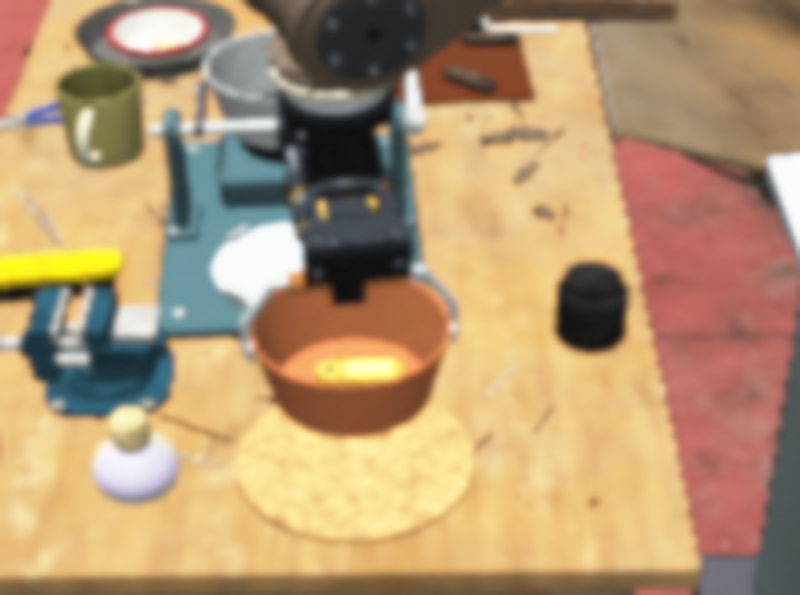

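View pics/w13.png

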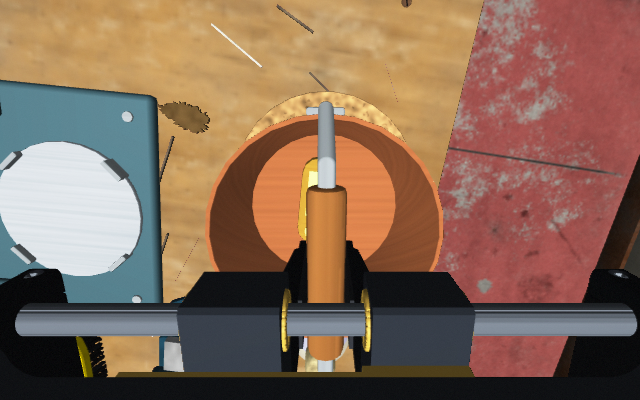

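Over the mat. Lowering about 81 mm.

```bash

python3 -m handwheel '[{"travel":[0,0,-8],"roll":0},{"travel":[0,0,-22],"roll":0},{"travel":[0,0,-38],"roll":0},{"travel":[0,0,-54],"roll":0},{"travel":[0,0,-66],"roll":0},{"travel":[0,0,-73],"roll":0},{"travel":[0,0,-77],"roll":0},{"travel":[0,0,-79],"roll":0}]' 1
python3 -m handwheel '[{"travel":[0,0,-1],"roll":0},{"travel":[0,0,-2],"roll":0},{"travel":[0,0,-3],"roll":0},{"travel":[0,0,-3],"roll":0},{"travel":[0,0,-3],"roll":0}]' 1
```

```text
t: 22.4
eef_pos: [545.6, 304.4, 84.6]
tcp_rot: [1.86, 1.571, 2.011]
ft_force: [-0.4, -0.7, -4.5]
opening: 0.183
t: 22.9
eef_pos: [546.1, 304.3, 82.8]
tcp_rot: [0.072, 1.569, 0.223]
ft_force: [0.5, -3.1, 6.2]
opening: 0.182
```

Contact felt (+6 N). Releasing and rising.

```bash

python3 -m handwheel '[{"travel":[0,0,1],"roll":0},{"travel":[0,0,1],"roll":0},{"travel":[0,0,1],"roll":0},{"travel":[0,0,1],"roll":0},{"travel":[0,0,1],"roll":0},{"travel":[0,0,1],"roll":0},{"travel":[0,0,1],"roll":0},{"travel":[0,0,1],"roll":0}]' -1
python3 -m handwheel '[{"travel":[0,0,0],"roll":0},{"travel":[0,0,0],"roll":0},{"travel":[0,0,20],"roll":0},{"travel":[0,0,50],"roll":0},{"travel":[0,0,90],"roll":0},{"travel":[0,0,140],"roll":0},{"travel":[0,0,190],"roll":0},{"travel":[0,0,220],"roll":0}]' -
python3 -m handwheel '[{"travel":[10,-50,0],"roll":0},{"travel":[10,-100,0],"roll":0},{"travel":[10,-150,0],"roll":0},{"travel":[10,-200,0],"roll":0},{"travel":[0,-250,0],"roll":0},{"travel":[0,-300,0],"roll":0},{"travel":[0,-350,0],"roll":0},{"travel":[0,-400,0],"roll":0}]' -
python3 - <<'E'
from h import *
print(np.round(env.state()['eef_pos'],1),np.round(env.state()['joints'],2)); snap('scene','s14.png'); snap('wrist','w14.png'); snap('top','t14.png')
E
```

```text
t: 23.7
eef_pos: [545.5, 304.4, 82.8]
tcp_rot: [1.652, 1.571, 1.803]
ft_force: [-0.2, -0.1, -0.2]
opening: 0.799
t: 24.5
eef_pos: [545.9, 304.6, 307.1]
tcp_rot: [0.284, 1.566, 0.435]
ft_force: [0.8, -0.6, 0.2]
opening: 0.994
t: 25.3
eef_pos: [545.1, -95.6, 303.1]
tcp_rot: [-0.139, 1.57, 0.012]
ft_force: [1.0, 0.1, -0.0]
opening: 1.002
[545.1 -95.6 303.1] [-0.29  0.29  1.57  0.    1.29 -2.02]
```

View pics/w14.png

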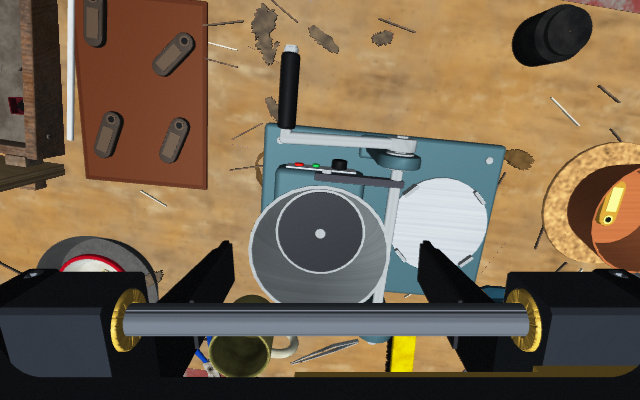

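View pics/t14.png

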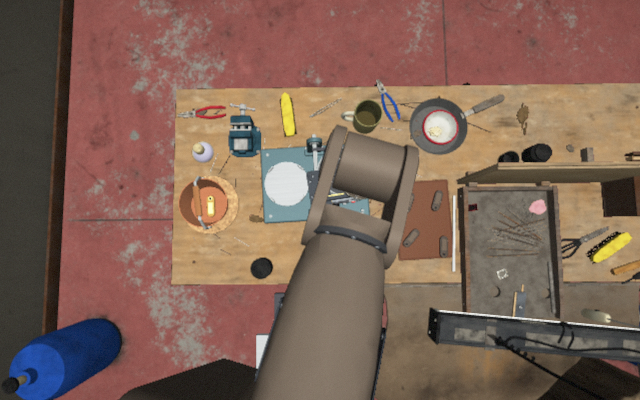

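```bash
python3 - <<'E'
from h import *
t=load('t14.png'); s=load('s14.png')
print('pad',np.round(onz(t,424,219.5,4),1), 'mat c proj',proj(t,[545,304,7]),proj(s,[545,304,7]))
for f,y0,x0 in(('s14.png',230,270),):
    im=cv2.imread('pics/'+f)[y0:y0+100,x0:x0+110]; a=cv2.resize(im,None,fx=4,fy=4,interpolation=cv2.INTER_CUBIC)
b=cv2.resize(cv2.imread('pics/t14.png')[160:250,165:255],(400,400),interpolation=cv2.INTER_CUBIC)
c=cv2.resize(a,(400,400)); cv2.imwrite('pics/pot14.png',np.hstack([c,b]))
E
```

```text
pad [ 491.3 -357.3    4. ] mat c proj (np.float64(209.06952805240226), np.float64(204.33899771168095)) (np.float64(319.27071317094965), np.float64(290.6104555327745))
```

View pics/pot14.png

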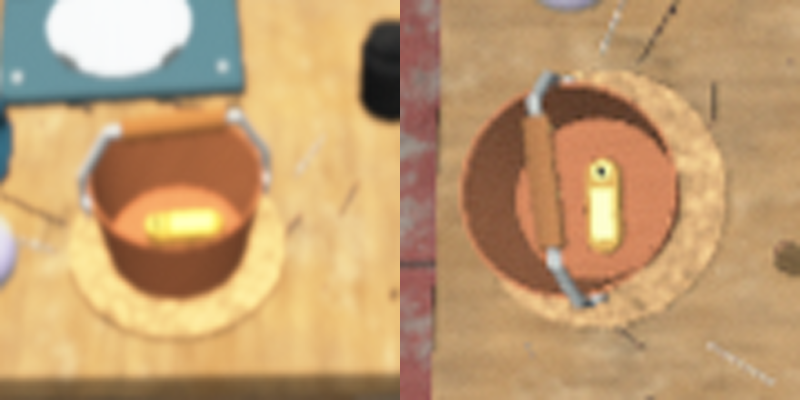

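The pot stands upright and centred on the mat with the fob in it. Now I'll move above the pad for a measuring view.

```bash

python3 -m handwheel '[{"travel":[0,-45,0],"roll":-6},{"travel":[0,-90,0],"roll":-12},{"travel":[-10,-135,0],"roll":-20},{"travel":[-20,-180,0],"roll":-28},{"travel":[-30,-220,0],"roll":-33},{"travel":[-40,-240,0],"roll":-33},{"travel":[-40,-240,0],"roll":-33},{"travel":[-40,-240,0],"roll":-33}]' -
python3 - <<'E'
from h import *
print(np.round(env.state()['eef_pos'],1),np.round(env.state()['joints'],2)); snap('wrist','w15.png')
E
```

```text
t: 26.25
eef_pos: [505.9, -332.6, 302.8]
tcp_rot: [1.858, 1.57, 1.434]
ft_force: [-0.1, -0.2, 0.4]
opening: 0.997
[ 505.9 -332.6  302.8] [-0.69  0.37  1.44  0.    1.33 -1.84]
```

View pics/w15.png

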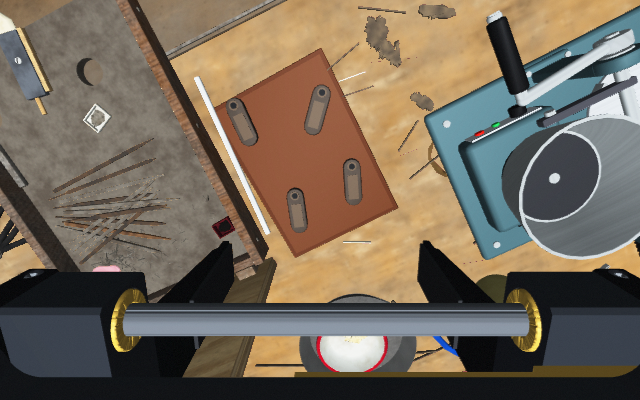

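All four rough fobs are in view, at (242,120), (317,110), (297,210) and (352,182). I'll measure them by mask.

```bash
cat > fobs.py <<'E'
from h import *
def fobs(fn, z=15.0, hullpad=True):
    p=load(fn); im=cv2.imread('pics/'+fn); h=cv2.cvtColor(im,cv2.COLOR_BGR2HSV)
    red=((h[...,0]<11)&(h[...,1]>120)&(h[...,2]>50)&(h[...,2]<190)).astype(np.uint8)
    red[268:]=0
    cs,_=cv2.findContours(cv2.morphologyEx(red,cv2.MORPH_CLOSE,np.ones((5,5))),cv2.RETR_EXTERNAL,cv2.CHAIN_APPROX_NONE)
    c=max(cs,key=cv2.contourArea); hull=np.zeros_like(red); cv2.fillPoly(hull,[cv2.convexHull(c)],1)
    m=cv2.erode(hull,np.ones((5,5)))&(1-red)
    m=cv2.morphologyEx(m,cv2.MORPH_OPEN,np.ones((4,4)))
    out=[]
    for c in cv2.findContours(m,cv2.RETR_EXTERNAL,cv2.CHAIN_APPROX_NONE)[0]:
        if cv2.contourArea(c)<150: continue
        P=np.array([onz(p,u,v,z)[:2] for u,v in c[:,0]],np.float32)
        (cx,cy),(a,b),an=cv2.minAreaRect(P)
        L,W=max(a,b),min(a,b); ang=an if a>=b else an+90
        ang=(ang+90)%180-90
        mm=c[:,0].mean(0); 
        print('px',mm.round(),'xy',round(cx,1),round(cy,1),'LxW',round(L,1),round(W,1),'ang',round(ang,1)); out.append((mm,cx,cy,ang))
    return out,p
if __name__=='__main__':
    import sys; fobs(sys.argv[1], float(sys.argv[2]) if len(sys.argv)>2 else 12)
E
python3 fobs.py w15.png; python3 fobs.py w4.png; python3 fobs.py w14.png
```

```text
px [298. 211.] xy 551.6 -395.4 LxW 65.9 24.2 ang -17.8
px [353. 182.] xy 546.1 -307.6 LxW 64.6 23.9 ang -19.4
px [243. 123.] xy 412.4 -409.3 LxW 61.9 25.1 ang -0.4
px [318. 110.] xy 438.3 -312.6 LxW 65.2 23.8 ang -40.2
px [ 87. 251.] xy 538.8 -390.5 LxW 46.3 27.6 ang -17.2
px [171. 251.] xy 534.2 -303.0 LxW 47.5 25.5 ang -19.7
px [156. 156.] xy 437.2 -311.5 LxW 68.1 25.4 ang -40.3
px [ 69. 161.] xy 447.1 -395.4 LxW 65.4 29.1 ang -2.0
px [175. 141.] xy 545.2 -306.3 LxW 66.7 26.2 ang -19.8
px [109. 135.] xy 551.1 -393.9 LxW 67.6 27.4 ang -17.8
px [174.  55.] xy 437.9 -311.1 LxW 65.7 26.0 ang -39.9
px [96. 22.] xy 415.3 -407.8 LxW 56.8 27.1 ang -1.0
```

```bash
python3 - <<'E'
from h import *
a=cv2.resize(cv2.imread('pics/w15.png')[60:260,120:300],(400,440)); b=cv2.resize(cv2.imread('pics/w14.png')[0:220,0:100],(200,440)); c=cv2.resize(cv2.imread('pics/top0.png')[180:260,440:480],(200,440),interpolation=cv2.INTER_CUBIC)
cv2.imwrite('pics/wall.png',np.hstack([a,b,c]))
E
```

```text
(no output)
```

View pics/wall.png

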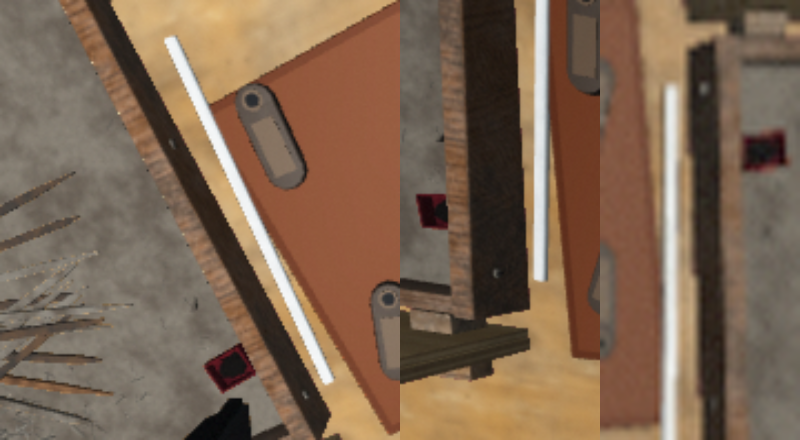

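```bash
python3 - <<'E'
from h import *
w,v,t=load('w15.png'),load('w14.png'),load('top0.png')
for n,p in [('screw',[(w,257.3,239.5),(v,48,136),(t,460.8,196)]),('topcorner',[(v,35,159),(t,463.6,186.9)]),('bottom',[(v,64,155),(t,458,188)]),
 ('fobB',[(w,353,182),(v,175,141)]),('fobD',[(w,318,110),(v,174,55)])]:
    X,r=tri(*p); print(n,np.round(X,1),[q.tolist() for q in r])
E
```

```text
screw [ 560.2 -461.4   30.9] [[-0.6, -0.3], [-0.5, 0.1], [-0.4, -0.2]]
topcorner [ 585.6 -462.7   52.9] [[-0.5, -1.1], [-0.2, -0.4]]
bottom [ 590.4 -470.7  -10. ] [[-0.4, -0.9], [-0.2, -0.4]]
fobB [ 545.4 -307.5    8.8] [[-0.0, -0.0], [-0.0, 0.0]]
fobD [ 437.3 -311.7   10.8] [[0.0, 0.0], [0.0, -0.0]]
```

```bash
cat > go.py <<'E'
from h import *
import sys
x,y,fa=map(float,sys.argv[1:4])
s=env.state(); T=np.array(optics.camera_params('wrist')['world_from_camera']); ja=np.degrees(np.arctan2(T[1,0],T[0,0]))
d=(fa+90-ja+90)%180-90
print('t',round(s['t'],2),'tcp',np.round(s['eef_pos'],1),'jaw',round(ja,1),'delta',np.round([x-s['eef_pos'][0],y-s['eef_pos'][1]],1),'roll',round(d,1),'j6',round(s['joints'][5],2),'open',round(s['opening'],3))
E
python3 go.py 546 -307.5 -19.4
python3 - <<'E'
from h import *
w=load('w15.png'); print(onz(w,212,112,4),onz(w,250,190,4))
E
```

```text
t 26.3 tcp [ 506.2 -332.2  302.9] jaw 65.8 delta [39.8 24.7] roll 4.8 j6 -1.84 open 1.0
[ 381.59650485 -441.90703389    4.        ] [ 497.24006578 -445.13913599    4.        ]
```

```bash

python3 -m handwheel '[{"travel":[20,12,-30],"roll":5},{"travel":[40,24,-70],"roll":5},{"travel":[40,24,-115],"roll":5},{"travel":[40,24,-160],"roll":5},{"travel":[40,24,-205],"roll":5},{"travel":[40,24,-245],"roll":5},{"travel":[40,24,-275],"roll":5},{"travel":[40,24,-285],"roll":5}]' 0.1
python3 -m handwheel '[{"travel":[0,0,-8],"roll":0},{"travel":[0,0,-16],"roll":0},{"travel":[0,0,-16],"roll":0},{"travel":[0,0,-16],"roll":0}]' -
python3 go.py 546 -307.5 -19.4
python3 - <<'E'
from h import *
snap('wrist','w16.png')
snap('scene','s16.png'); b=cv2.imread('pics/s16.png')[130:200,320:380]
cv2.imwrite('pics/ws16.png',np.hstack([cv2.resize(cv2.imread('pics/w16.png')[100:300,220:430],(420,400)),cv2.resize(b,(350,400),interpolation=cv2.INTER_CUBIC)]))
E
```

```text
t: 27.1
eef_pos: [545.1, -307.2, 15.2]
tcp_rot: [2.798, 1.567, 2.463]
ft_force: [-0.1, 0.3, 0.8]
opening: 0.46
t: 27.5
eef_pos: [546.0, -309.9, 2.8]
tcp_rot: [-0.22, 1.569, -0.556]
ft_force: [-0.5, -0.1, 0.2]
opening: 0.451
t 27.5 tcp [ 546.  -309.9    2.8] jaw 70.8 delta [-0.   2.4] roll -0.2 j6 -1.86 open 0.451
```

View pics/ws16.png

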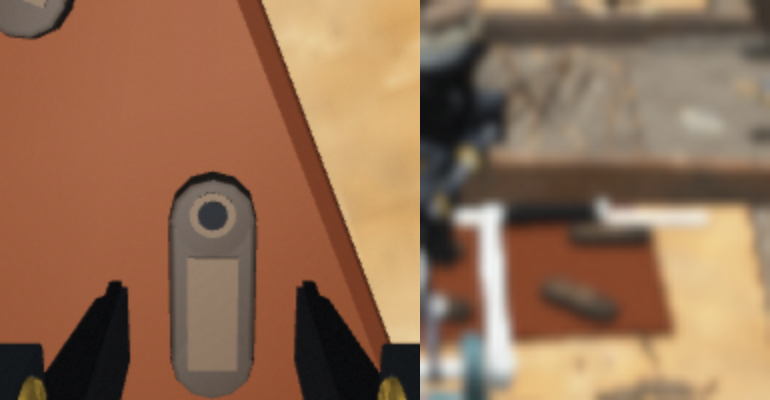

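The fob is centred between the jaws. Descending with force checks.

```bash

python3 -m handwheel '[{"travel":[0,2,-5],"roll":0},{"travel":[0,2,-10],"roll":0},{"travel":[0,2,-14],"roll":0},{"travel":[0,2,-17],"roll":0},{"travel":[0,2,-17],"roll":0}]' -
python3 -m handwheel '[{"travel":[0,0,-2],"roll":0},{"travel":[0,0,-4],"roll":0},{"travel":[0,0,-4],"roll":0}]' -
python3 go.py 546 -307.5 -19.4
```

```text
t: 28.1
eef_pos: [545.3, -307.5, -15.8]
tcp_rot: [2.766, 1.57, 2.429]
ft_force: [0.1, -0.2, -0.4]
opening: 0.448
t: 28.4
eef_pos: [545.5, -307.6, -19.4]
tcp_rot: [2.476, 1.57, 2.139]
ft_force: [-0.9, 0.8, -0.7]
opening: 0.451
t 28.4 tcp [ 545.5 -307.6  -19.4] jaw 70.7 delta [0.5 0.1] roll -0.1 j6 -1.85 open 0.451
```

```bash

python3 -m handwheel '[{"travel":[0,0,-1.5],"roll":0},{"travel":[0,0,-1.5],"roll":0},{"travel":[0,0,-1.5],"roll":0},{"travel":[0,0,-1.5],"roll":0},{"travel":[0,0,-1.5],"roll":0},{"travel":[0,0,-1.5],"roll":0},{"travel":[0,0,-1.5],"roll":0},{"travel":[0,0,-1.5],"roll":0}]' 1
python3 -m handwheel '[{"travel":[0,0,5],"roll":0},{"travel":[0,0,20],"roll":0},{"travel":[0,0,40],"roll":0},{"travel":[0,0,60],"roll":0}]' 1
python3 - <<'E'
from h import *
snap('wrist','w17.png')
E
```

```text
t: 29.2
eef_pos: [545.5, -307.7, -20.7]
tcp_rot: [1.038, 1.571, 0.701]
ft_force: [0.7, -0.9, 0.0]
opening: 0.244
t: 29.6
eef_pos: [545.6, -307.6, 41.1]
tcp_rot: [0.044, 1.57, -0.293]
ft_force: [0.4, -1.5, -0.5]
opening: 0.249
```

View pics/w17.png

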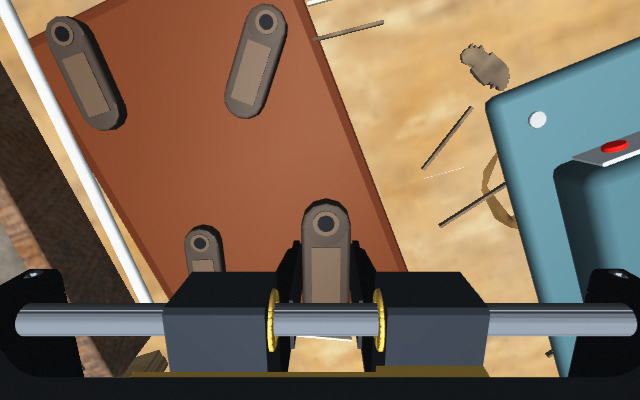

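The fob is held, at (326,250). Carrying it to the bowl.

```bash

python3 -m handwheel '[{"travel":[0,0,40],"roll":0},{"travel":[0,0,85],"roll":0},{"travel":[5,10,130],"roll":0},{"travel":[20,50,145],"roll":0},{"travel":[33,95,145],"roll":0},{"travel":[45,140,145],"roll":0},{"travel":[57,180,145],"roll":0},{"travel":[65,208,145],"roll":0}]' 1
python3 -m handwheel '[{"travel":[0,0,0],"roll":0},{"travel":[0,0,0],"roll":0},{"travel":[0,0,-20],"roll":0},{"travel":[0,0,-45],"roll":0},{"travel":[0,0,-68],"roll":0},{"travel":[0,0,-78],"roll":0},{"travel":[0,0,-83],"roll":0},{"travel":[0,0,-83],"roll":0}]' 1
python3 - <<'E'
from h import *
print(env.state()['eef_pos'])
snap('wrist','w18.png')
E
```

```text
t: 30.45
eef_pos: [610.9, -97.0, 185.2]
tcp_rot: [0.541, 1.57, 0.205]
ft_force: [0.2, 0.6, -0.7]
opening: 0.251
t: 31.25
eef_pos: [610.5, -100.3, 101.5]
tcp_rot: [2.713, 1.571, 2.375]
ft_force: [-0.6, -0.2, -0.5]
opening: 0.248
[ 610.53733527 -100.2955464   101.48450485]
```

View pics/w18.png

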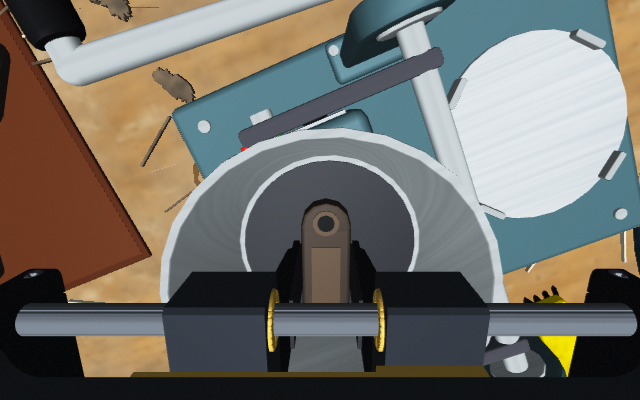

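Centred in the bowl. Releasing with a small opening, then rising.

```bash

python3 -m handwheel '[{"travel":[0,0,0],"roll":0},{"travel":[0,0,0],"roll":0},{"travel":[0,0,0],"roll":0},{"travel":[0,0,0],"roll":0},{"travel":[0,0,0],"roll":0},{"travel":[0,0,0],"roll":0}]' 0.1
python3 -m handwheel '[{"travel":[0,0,30],"roll":0},{"travel":[0,0,70],"roll":0},{"travel":[0,0,100],"roll":0},{"travel":[-20,-50,110],"roll":0},{"travel":[-40,-100,110],"roll":0},{"travel":[-60,-150,110],"roll":0},{"travel":[-80,-190,110],"roll":0},{"travel":[-80,-210,110],"roll":0}]' -
python3 - <<'E'
from h import *
print(env.state()['eef_pos'])
snap('wrist','w19.png')
E
python3 fobs.py w19.png
```

```text
t: 31.9
eef_pos: [610.6, -99.6, 101.4]
tcp_rot: [1.229, 1.571, 0.892]
ft_force: [0.5, -0.3, 0.7]
opening: 0.45
t: 32.7
eef_pos: [528.5, -312.5, 211.5]
tcp_rot: [-2.107, 1.57, -2.446]
ft_force: [1.3, 0.4, 0.5]
opening: 0.454
[ 528.46131922 -312.48171602  211.54305858]
px [275. 254.] xy 594.9 -401.9 LxW 29.1 26.5 ang -21.2
px [264. 218.] xy 551.3 -395.4 LxW 65.8 24.8 ang -17.4
px [202. 104.] xy 412.3 -409.4 LxW 62.5 25.6 ang -2.0
px [297.  96.] xy 437.9 -312.3 LxW 65.5 24.6 ang -40.2
```

View pics/w19.png

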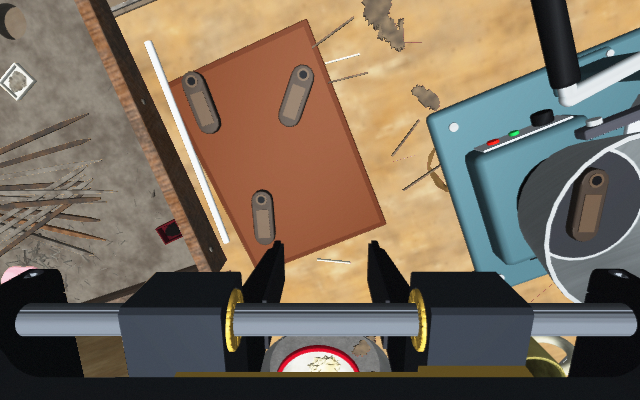

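The first fob lies in the bowl, at (588,205). Next is A at (551.3,-395.4), angle -17.5°.

```bash
python3 go.py 551.3 -395.4 -17.6
python3 -m handwheel '[{"travel":[12,-45,0],"roll":2},{"travel":[23,-82,-20],"roll":2},{"travel":[23,-82,-65],"roll":2},{"travel":[23,-82,-110],"roll":2},{"travel":[23,-82,-150],"roll":2},{"travel":[23,-82,-185],"roll":2},{"travel":[23,-82,-200],"roll":2},{"travel":[23,-82,-205],"roll":2}]' -
python3 -m handwheel '[{"travel":[0,0,0],"roll":0},{"travel":[0,0,0],"roll":0},{"travel":[0,0,0],"roll":0}]' -
python3 go.py 551.3 -395.4 -17.6
python3 - <<'E'
from h import *
snap('wrist','w20.png')
E
```

```text
t 32.75 tcp [ 528.9 -315.2  211.4] jaw 70.5 delta [ 22.4 -80.2] roll 1.9 j6 -1.87 open 0.452
t: 33.55
eef_pos: [553.2, -391.2, 5.0]
tcp_rot: [2.705, 1.569, 2.403]
ft_force: [0.1, 1.3, 1.6]
opening: 0.452
t: 33.85
eef_pos: [554.2, -392.2, 8.1]
tcp_rot: [-0.383, 1.568, -0.685]
ft_force: [-0.1, -0.3, -0.8]
opening: 0.45
t 33.85 tcp [ 554.2 -392.2    8.1] jaw 72.8 delta [-2.9 -3.2] roll -0.4 j6 -1.98 open 0.45
```

View pics/w20.png

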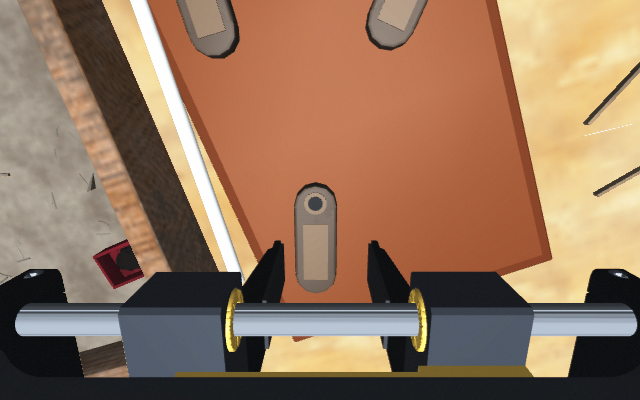

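```bash

python3 -m handwheel '[{"travel":[-3,-3.5,-8],"roll":0},{"travel":[-3,-3.5,-15],"roll":0},{"travel":[-3,-3.5,-20],"roll":0},{"travel":[-3,-3.5,-24],"roll":0},{"travel":[-3,-3.5,-24],"roll":0},{"travel":[-3,-3.5,-24],"roll":0}]' -
python3 go.py 551.3 -395.4 -17.6
```

```text
t: 34.5
eef_pos: [550.6, -395.1, -17.8]
tcp_rot: [2.419, 1.571, 2.117]
ft_force: [0.4, -0.2, -0.2]
opening: 0.451
t 34.5 tcp [ 550.6 -395.1  -17.8] jaw 72.8 delta [ 0.7 -0.3] roll -0.4 j6 -1.99 open 0.451
```

```bash

python3 -m handwheel '[{"travel":[0,0,-3],"roll":0},{"travel":[0,0,-3],"roll":0},{"travel":[0,0,-3],"roll":0},{"travel":[0,0,-3],"roll":0},{"travel":[0,0,-3],"roll":0},{"travel":[0,0,-3],"roll":0},{"travel":[0,0,-3],"roll":0},{"travel":[0,0,-3],"roll":0}]' -
python3 -m handwheel '[{"travel":[0,0,0],"roll":0},{"travel":[0,0,0],"roll":0},{"travel":[0,0,0],"roll":0},{"travel":[0,0,0],"roll":0},{"travel":[0,0,0],"roll":0},{"travel":[0,0,0],"roll":0},{"travel":[0,0,0],"roll":0},{"travel":[0,0,0],"roll":0}]' 1
python3 -m handwheel '[{"travel":[0,0,5],"roll":0},{"travel":[0,0,20],"roll":0},{"travel":[0,0,50],"roll":0},{"travel":[0,0,95],"roll":0},{"travel":[0,0,140],"roll":0},{"travel":[0,0,180],"roll":0},{"travel":[0,0,205],"roll":0},{"travel":[0,0,205],"roll":0}]' 1
python3 go.py 605 -99 -17.6
```

```text
t: 35.3
eef_pos: [550.5, -395.2, -20.6]
tcp_rot: [1.132, 1.571, 0.83]
ft_force: [-0.3, -0.6, 0.4]
opening: 0.453
t: 36.1
eef_pos: [550.5, -395.2, -20.7]
tcp_rot: [1.445, 1.571, 1.143]
ft_force: [0.6, -0.8, 0.4]
opening: 0.248
t: 36.9
eef_pos: [551.6, -396.0, 189.9]
tcp_rot: [-0.402, 1.563, -0.704]
ft_force: [-0.2, 0.6, -1.3]
opening: 0.246
t 36.9 tcp [ 551.6 -396.   189.9] jaw 72.8 delta [ 53.4 297. ] roll -0.4 j6 -1.99 open 0.246
```

```bash

python3 -m handwheel '[{"travel":[8,40,0],"roll":0},{"travel":[17,85,0],"roll":0},{"travel":[26,130,0],"roll":0},{"travel":[35,175,0],"roll":0},{"travel":[44,220,0],"roll":0},{"travel":[53,260,0],"roll":0},{"travel":[60,290,0],"roll":0},{"travel":[60,296,0],"roll":0}]' 1
python3 -m handwheel '[{"travel":[0,0,0],"roll":0},{"travel":[0,0,0],"roll":0},{"travel":[0,0,-20],"roll":0},{"travel":[0,0,-45],"roll":0},{"travel":[0,0,-65],"roll":0},{"travel":[0,0,-74],"roll":0},{"travel":[0,0,-74],"roll":0},{"travel":[0,0,-74],"roll":0}]' 1
python3 go.py 611 -99 -17.6
python3 -c "
from h import *
snap('wrist','w21.png')"
```

```text
t: 37.7
eef_pos: [610.6, -95.9, 184.1]
tcp_rot: [2.622, 1.57, 2.323]
ft_force: [-1.0, -0.6, -0.5]
opening: 0.25
t: 38.5
eef_pos: [610.8, -99.9, 111.0]
tcp_rot: [0.091, 1.57, -0.212]
ft_force: [-0.1, 0.3, -1.0]
opening: 0.254
t 38.5 tcp [610.8 -99.9 111. ] jaw 72.7 delta [0.2 0.9] roll -0.3 j6 -1.54 open 0.254
```

View pics/w21.png

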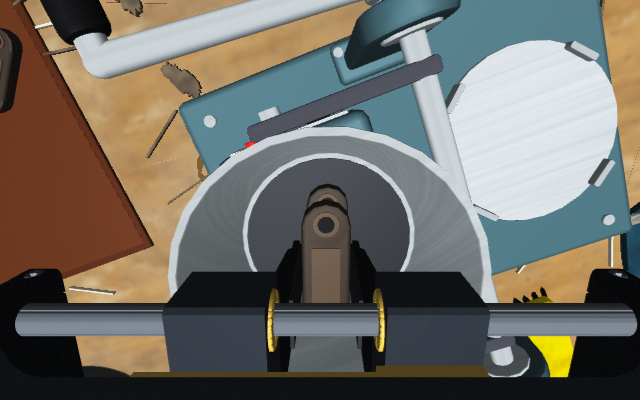

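The second fob is over the first. Releasing it, then moving toward D at (438,-312.3).

```bash

python3 -m handwheel '[{"travel":[0,0,0],"roll":0},{"travel":[0,0,0],"roll":0},{"travel":[0,0,0],"roll":0},{"travel":[0,0,0],"roll":0},{"travel":[0,0,0],"roll":0},{"travel":[0,0,0],"roll":0}]' 0.1
python3 -m handwheel '[{"travel":[0,0,30],"roll":0},{"travel":[0,0,70],"roll":0},{"travel":[-5,-10,100],"roll":-5},{"travel":[-35,-45,100],"roll":-10},{"travel":[-70,-80,100],"roll":-16},{"travel":[-105,-115,100],"roll":-22},{"travel":[-140,-150,100],"roll":-22},{"travel":[-173,-185,100],"roll":-22}]' -
python3 -m handwheel '[{"travel":[0,-15,0],"roll":0},{"travel":[0,-28,0],"roll":0},{"travel":[0,-28,0],"roll":0}]' -
python3 go.py 438 -312.3 -40.2
python3 -c "
from h import *
snap('wrist','w22.png')"
python3 fobs.py w22.png
```

```text
t: 39.15
eef_pos: [610.5, -99.1, 110.4]
tcp_rot: [1.496, 1.571, 1.194]
ft_force: [0.8, 0.2, 0.3]
opening: 0.445
t: 39.95
eef_pos: [435.9, -285.1, 210.5]
tcp_rot: [0.13, 1.57, -0.556]
ft_force: [0.3, -0.4, 0.1]
opening: 0.45
t: 40.25
eef_pos: [438.2, -313.2, 210.2]
tcp_rot: [0.317, 1.57, -0.37]
ft_force: [-0.2, 0.5, 0.5]
opening: 0.456
t 40.25 tcp [ 438.2 -313.2  210.2] jaw 50.7 delta [-0.2  0.9] roll -0.9 j6 -1.63 open 0.456
px [379. 257.] xy 552.4 -320.4 LxW 30.8 29.6 ang -39.3
px [277. 254.] xy 470.7 -417.7 LxW 28.3 22.7 ang -41.1
px [245. 212.] xy 411.9 -409.6 LxW 63.6 25.9 ang -2.2
px [325. 176.] xy 438.4 -312.9 LxW 64.8 23.4 ang -39.8
```

View pics/w22.png

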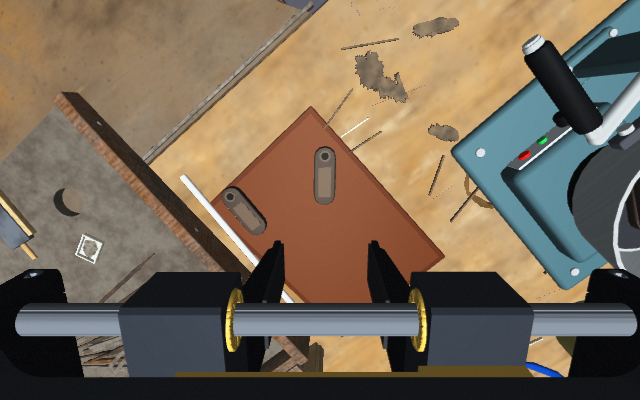

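D is aligned. Descending straight onto it.

```bash

python3 -m handwheel '[{"travel":[0,0.5,-45],"roll":0},{"travel":[0,0.5,-90],"roll":0},{"travel":[0,0.5,-135],"roll":0},{"travel":[0,0.5,-175],"roll":0},{"travel":[0,0.5,-200],"roll":0},{"travel":[0,0.5,-212],"roll":0},{"travel":[0,0.5,-220],"roll":0},{"travel":[0,0.5,-225],"roll":0}]' -
python3 -m handwheel '[{"travel":[0,0,-2],"roll":0},{"travel":[0,0,-4],"roll":0},{"travel":[0,0,-6],"roll":0},{"travel":[0,0,-6],"roll":0}]' -
python3 go.py 438.2 -312.6 -40.2
python3 -m handwheel '[{"travel":[0,0,0],"roll":0},{"travel":[0,0,0],"roll":0},{"travel":[0,0,0],"roll":0},{"travel":[0,0,0],"roll":0},{"travel":[0,0,0],"roll":0},{"travel":[0,0,0],"roll":0},{"travel":[0,0,0],"roll":0},{"travel":[0,0,0],"roll":0}]' 1
python3 -m handwheel '[{"travel":[0,0,5],"roll":0},{"travel":[0,0,20],"roll":0},{"travel":[0,0,50],"roll":0},{"travel":[0,0,95],"roll":0},{"travel":[0,0,140],"roll":0},{"travel":[0,0,180],"roll":0},{"travel":[0,0,205],"roll":0},{"travel":[0,0,205],"roll":0}]' 1
python3 go.py 611 -99 -40.2
```

```text
t: 41.1
eef_pos: [438.2, -311.4, -14.5]
tcp_rot: [0.106, 1.57, -0.58]
ft_force: [0.3, -0.7, -0.9]
opening: 0.45
t: 41.5
eef_pos: [437.6, -311.8, -20.4]
tcp_rot: [0.108, 1.57, -0.579]
ft_force: [0.0, 0.3, 0.5]
opening: 0.448
t 41.5 tcp [ 437.6 -311.8  -20.4] jaw 50.7 delta [ 0.6 -0.8] roll -0.9 j6 -1.63 open 0.448
t: 42.3
eef_pos: [437.6, -311.7, -20.5]
tcp_rot: [0.065, 1.57, -0.621]
ft_force: [-1.0, -0.6, 4.4]
opening: 0.249
t: 43.1
eef_pos: [438.5, -312.3, 187.8]
tcp_rot: [-0.018, 1.565, -0.704]
ft_force: [0.1, -1.1, -1.8]
opening: 0.249
t 43.1 tcp [ 438.5 -312.3  187.8] jaw 50.8 delta [172.5 213.3] roll -1.0 j6 -1.63 open 0.249
```

```bash

python3 -m handwheel '[{"travel":[25,30,5],"roll":0},{"travel":[52,62,5],"roll":0},{"travel":[80,95,5],"roll":0},{"travel":[108,130,5],"roll":0},{"travel":[135,165,5],"roll":0},{"travel":[160,195,5],"roll":0},{"travel":[173,213,5],"roll":0},{"travel":[173,213,5],"roll":0}]' 1
python3 -m handwheel '[{"travel":[0,0,0],"roll":0},{"travel":[0,0,0],"roll":0},{"travel":[0,0,-20],"roll":0},{"travel":[0,0,-45],"roll":0},{"travel":[0,0,-60],"roll":0},{"travel":[0,0,-68],"roll":0},{"travel":[0,0,-68],"roll":0},{"travel":[0,0,-68],"roll":0}]' 1
python3 go.py 611 -99 -17.6
python3 -c "
from h import *
snap('wrist','w23.png')"
```

```text
t: 43.9
eef_pos: [611.1, -96.0, 187.4]
tcp_rot: [-2.927, 1.568, 2.673]
ft_force: [-0.9, 0.0, -1.3]
opening: 0.253
t: 44.7
eef_pos: [610.7, -99.2, 122.0]
tcp_rot: [0.449, 1.57, -0.238]
ft_force: [0.6, -0.4, -0.1]
opening: 0.248
t 44.7 tcp [610.7 -99.2 122. ] jaw 50.7 delta [0.3 0.2] roll 21.7 j6 -1.15 open 0.248
```

View pics/w23.png

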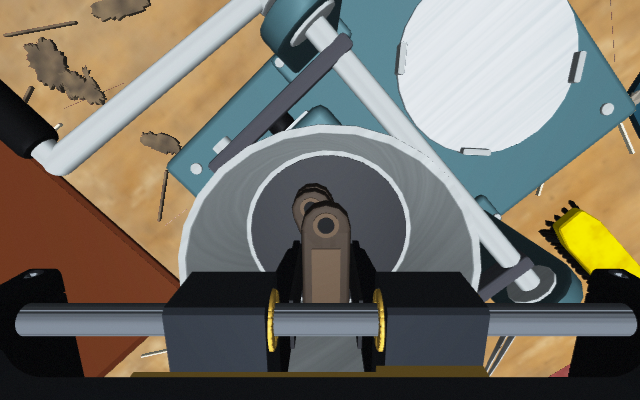

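```bash

python3 -m handwheel '[{"travel":[0,0,0],"roll":0},{"travel":[0,0,0],"roll":0},{"travel":[0,0,0],"roll":0},{"travel":[0,0,0],"roll":0},{"travel":[0,0,0],"roll":0},{"travel":[0,0,0],"roll":0}]' 0.1
python3 -m handwheel '[{"travel":[0,0,30],"roll":0},{"travel":[0,0,70],"roll":0},{"travel":[-20,-30,95],"roll":6},{"travel":[-50,-65,95],"roll":12},{"travel":[-80,-100,95],"roll":18},{"travel":[-110,-135,95],"roll":24},{"travel":[-140,-170,95],"roll":30},{"travel":[-160,-205,95],"roll":36}]' -
python3 -m handwheel '[{"travel":[-20,-40,0],"roll":2},{"travel":[-38,-75,0],"roll":2},{"travel":[-38,-104,0],"roll":2},{"travel":[-38,-104,0],"roll":2}]' 0.3
python3 go.py 412 -409.5 -1.5
python3 -c "
from h import *
snap('wrist','w24.png')"
python3 fobs.py w24.png
```

```text
t: 45.35
eef_pos: [610.6, -98.6, 121.4]
tcp_rot: [1.325, 1.571, 0.638]
ft_force: [-0.7, 0.4, -0.4]
opening: 0.451
t: 46.15
eef_pos: [448.7, -304.7, 216.7]
tcp_rot: [-0.881, 1.571, -0.935]
ft_force: [0.5, -0.9, 0.4]
opening: 0.45
t: 46.55
eef_pos: [411.8, -410.7, 216.0]
tcp_rot: [-1.232, 1.57, -1.258]
ft_force: [-0.1, -0.1, -0.1]
opening: 0.354
t 46.55 tcp [ 411.8 -410.7  216. ] jaw 88.6 delta [0.2 1.2] roll -0.1 j6 -2.44 open 0.354
px [369. 256.] xy 509.0 -357.6 LxW 31.9 26.8 ang 0.1
px [326. 174.] xy 410.3 -409.1 LxW 64.3 23.6 ang -1.9
```

View pics/w24.png

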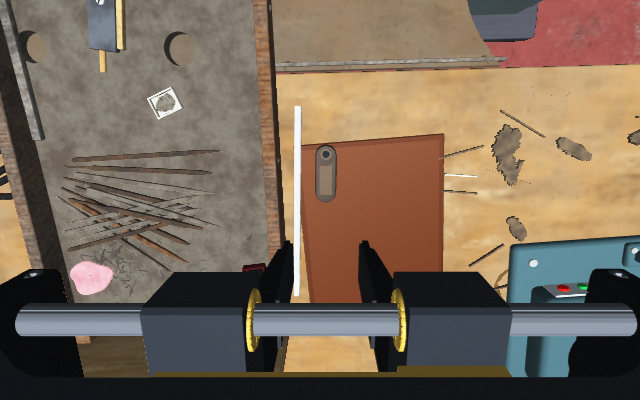

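C is at (326,174), with the white rod left of it at column 297. Descending in two stages.

```bash

python3 -m handwheel '[{"travel":[-1,1.3,-45],"roll":0},{"travel":[-1,1.3,-90],"roll":0},{"travel":[-1,1.3,-135],"roll":0},{"travel":[-1,1.3,-170],"roll":0},{"travel":[-1,1.3,-195],"roll":0},{"travel":[-1,1.3,-205],"roll":0},{"travel":[-1,1.3,-212],"roll":0},{"travel":[-1,1.3,-212],"roll":0}]' -
python3 go.py 411 -409.3 -1.7
python3 -c "
from h import *
snap('wrist','w25.png')"
```

```text
t: 47.4
eef_pos: [411.9, -406.0, 4.6]
tcp_rot: [0.597, 1.571, 0.575]
ft_force: [0.5, 0.4, 0.8]
opening: 0.353
t 47.4 tcp [ 411.9 -406.     4.6] jaw 88.8 delta [-0.9 -3.3] roll -0.5 j6 -2.44 open 0.353
```

View pics/w25.png

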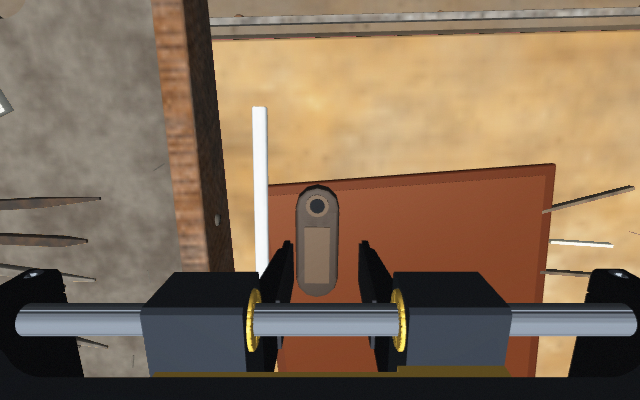

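```bash

python3 -m handwheel '[{"travel":[-1,-3.3,0],"roll":0},{"travel":[-1,-3.3,-8],"roll":0},{"travel":[-1,-3.3,-14],"roll":0},{"travel":[-1,-3.3,-19],"roll":0},{"travel":[-1,-3.3,-22],"roll":0},{"travel":[-1,-3.3,-24],"roll":0},{"travel":[-1,-3.3,-24],"roll":0}]' -
python3 go.py 411 -409.3 -1.7
```

```text
t: 48.15
eef_pos: [410.5, -409.6, -20.0]
tcp_rot: [2.142, 1.57, 2.119]
ft_force: [-0.7, -0.1, 1.0]
opening: 0.348
t 48.15 tcp [ 410.5 -409.6  -20. ] jaw 88.7 delta [0.5 0.3] roll -0.4 j6 -2.45 open 0.348
```

```bash

python3 -m handwheel '[{"travel":[0,0,0],"roll":0},{"travel":[0,0,0],"roll":0},{"travel":[0,0,0],"roll":0},{"travel":[0,0,0],"roll":0},{"travel":[0,0,0],"roll":0},{"travel":[0,0,0],"roll":0},{"travel":[0,0,0],"roll":0}]' 1
python3 -m handwheel '[{"travel":[0,0,5],"roll":0},{"travel":[0,0,20],"roll":0},{"travel":[0,0,50],"roll":0},{"travel":[0,0,95],"roll":0},{"travel":[0,0,140],"roll":0},{"travel":[0,0,180],"roll":0},{"travel":[0,0,215],"roll":0},{"travel":[0,0,215],"roll":0}]' 1
python3 go.py 611 -99 0
```

```text
t: 48.85
eef_pos: [410.6, -409.7, -19.5]
tcp_rot: [-0.563, 1.571, -0.586]
ft_force: [0.2, -0.4, 2.2]
opening: 0.25
t: 49.65
eef_pos: [411.6, -410.9, 200.3]
tcp_rot: [-0.873, 1.563, -0.895]
ft_force: [0.7, 0.0, -1.1]
opening: 0.25
t 49.65 tcp [ 411.6 -410.9  200.3] jaw 88.8 delta [199.4 311.9] roll 1.2 j6 -2.45 open 0.25
```

```bash

python3 -m handwheel '[{"travel":[25,38,0],"roll":-4},{"travel":[50,77,0],"roll":-8},{"travel":[75,116,0],"roll":-12},{"travel":[100,155,0],"roll":-16},{"travel":[125,194,0],"roll":-20},{"travel":[150,233,0],"roll":-20},{"travel":[175,272,0],"roll":-20},{"travel":[195,303,0],"roll":-20}]' 1
python3 -m handwheel '[{"travel":[6,8,0],"roll":0},{"travel":[6,8,0],"roll":0},{"travel":[6,8,0],"roll":0}]' 1
python3 go.py 611 -99 0
python3 -c "
from h import *
snap('wrist','w26.png')"
```

```text
t: 50.45
eef_pos: [606.0, -104.2, 194.3]
tcp_rot: [3.072, 1.569, 2.701]
ft_force: [0.8, -0.8, -1.1]
opening: 0.248
t: 50.75
eef_pos: [610.8, -99.4, 194.7]
tcp_rot: [-2.883, 1.57, 3.028]
ft_force: [0.3, -0.1, -1.0]
opening: 0.252
t 50.75 tcp [610.8 -99.4 194.7] jaw 68.7 delta [0.2 0.4] roll 21.3 j6 -1.47 open 0.252
```

View pics/w26.png

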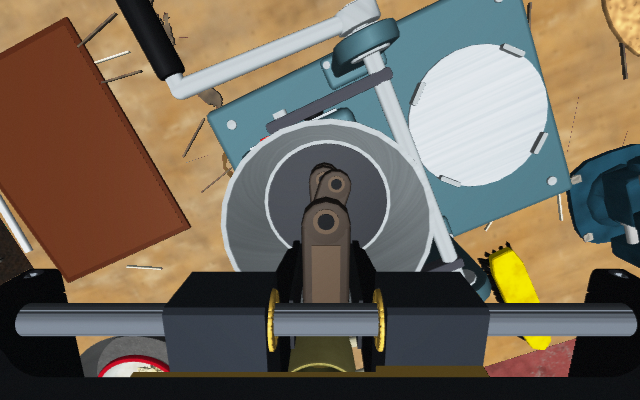

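```bash

python3 -m handwheel '[{"travel":[0,0,-20],"roll":0},{"travel":[0,0,-40],"roll":0},{"travel":[0,0,-55],"roll":0},{"travel":[0,0,-65],"roll":0},{"travel":[0,0,-68],"roll":0},{"travel":[0,0,-70],"roll":0},{"travel":[0,0,-70],"roll":0}]' 1
python3 -m handwheel '[{"travel":[0,0,0],"roll":0},{"travel":[0,0,0],"roll":0},{"travel":[0,0,0],"roll":0},{"travel":[0,0,0],"roll":0},{"travel":[0,0,0],"roll":0},{"travel":[0,0,0],"roll":0}]' 0.1
python3 -m handwheel '[{"travel":[0,0,20],"roll":0},{"travel":[0,0,60],"roll":0},{"travel":[0,0,105],"roll":0},{"travel":[0,0,150],"roll":0},{"travel":[0,0,190],"roll":0},{"travel":[-30,0,190],"roll":0},{"travel":[-60,0,190],"roll":0},{"travel":[-60,0,190],"roll":0}]' -
python3 -c "
from h import *
snap('wrist','w27.png')"
```

```text
t: 51.5
eef_pos: [611.6, -99.0, 125.7]
tcp_rot: [0.218, 1.57, -0.155]
ft_force: [0.5, -0.1, -0.6]
opening: 0.248
t: 52.1
eef_pos: [611.6, -98.6, 125.4]
tcp_rot: [1.147, 1.571, 0.775]
ft_force: [-1.1, -0.7, 0.1]
opening: 0.447
t: 52.9
eef_pos: [549.2, -98.4, 316.3]
tcp_rot: [0.096, 1.57, -0.277]
ft_force: [1.2, 0.4, -0.6]
opening: 0.449
```

View pics/w27.png

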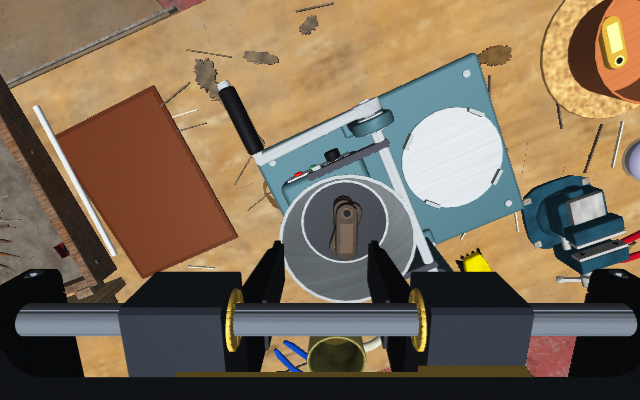

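All four fobs are stacked in the bowl and the pad is empty. I'll move the arm aside for final checks from the fixed cameras.

```bash

python3 -m handwheel '[{"travel":[-20,-50,0],"roll":0},{"travel":[-30,-100,0],"roll":0},{"travel":[-40,-150,0],"roll":0},{"travel":[-60,-200,0],"roll":0},{"travel":[-80,-230,0],"roll":0},{"travel":[-90,-240,0],"roll":0},{"travel":[-90,-240,0],"roll":0},{"travel":[-90,-240,0],"roll":0}]' -
python3 - <<'E'
from h import *
print(env.state()['eef_pos'])
snap('scene','s28.png'); snap('top','t28.png'); snap('wrist','w28.png')
a=cv2.resize(cv2.imread('pics/s28.png')[150:330,230:400],(400,423),interpolation=cv2.INTER_CUBIC)
b=cv2.resize(cv2.imread('pics/t28.png')[130:240,170:380],(400,423)[:1]+(210,),interpolation=cv2.INTER_CUBIC)
c=cv2.resize(cv2.imread('pics/w28.png')[90:290,400:640],(400,213)); 
cv2.imwrite('pics/f28.png',np.hstack([a,np.vstack([b,c])]))
E
```

```text
t: 53.75
eef_pos: [462.2, -338.1, 315.2]
tcp_rot: [1.532, 1.57, 1.16]
ft_force: [1.0, 0.5, 0.3]
opening: 0.449
[ 462.21079501 -338.10409178  315.23859498]
```

View pics/f28.png

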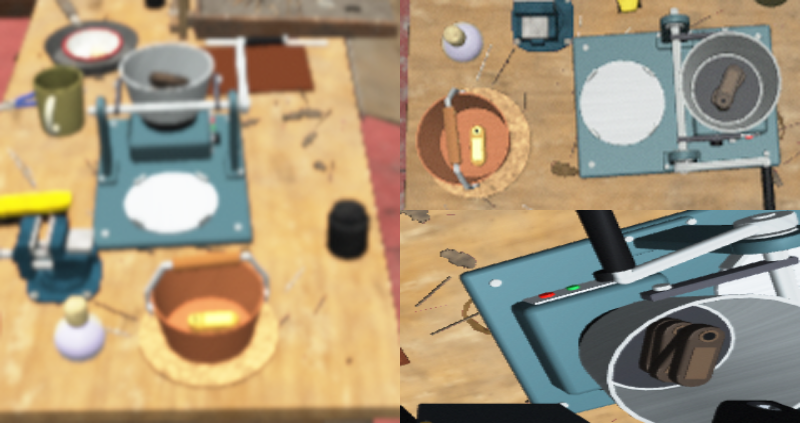

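```bash
python3 - <<'E'
from h import *
t,w,s=load('t28.png'),load('w28.png'),load('s28.png')
X,r=tri((t,342.2,176.1),(w,580,228)); print(X,r)
# pot rim centre in top (z=77) & mat
print(np.round(onz(t,170+(464-400)*.525,130+141*.524,77),1))
E
```

```text
[606.90781242 -98.60617747 146.98442869] [array([ 0.3, -0.5]), array([ 0.4, -1.3])]
[540.3 300.   77. ]
```

```bash
python3 -c "
from h import *
print(job.job_done()); print(env.state()['t'])"
```

```text
the job is handed in; nothing more can be done
None
the job is handed in; nothing more can be done
```

The job is done and handed in at about 54 s on the robot's clock; no verdict was reported.

I swung the lever right over and tipped the one finished fob into the pot, then swung the bowl back upright. I set the pot on the cork mat by its handle and loaded all four rough fobs into the bowl.

**Last checks:**
- **Pot:** it stands upright, about 6 mm from the mat's centre by my estimate, with the finished fob inside.
- **Bowl:** it is upright. The four rough fobs lie in a stack, the top one's centre about 40 mm above the floor (limit 62 mm).
- **Rest of the scene:** the leather pad is empty, the lamp and jar look unmoved, and the arm is clear of everything.

**What disagreed:**
- **Fingertip height:** the real fingertips sit about 27 mm above the reported TCP. My first grasp of the lever closed on air above the grip. I opened, went lower and used that offset for every later grasp.
- **Lever force:** while seating the bowl on its upright stop I read about 64 N at the wrist, under the 120 N limit.
- **Moved fob:** one rough fob was knocked aside during the run, so I measured it again before picking it up.

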